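Rebuild the gas hob after cleaning

TASK

The hob has been cleaned and its burner parts lie beside it: put them all back. Set the large ring on the large round burner and the small ring on the small one, put each round cap on top of the ring of its own size, and lay the oval cap on the oval burner along its length; everything must lie flat and centred on its burner. Do not knock over the oil bottle.

Things in the scene. Friction and masses are not known exactly. Their poses are not given: they have to be found in the camera images.
- burner_large: Large round burner base of the hob, fixed: bright aluminium disc 68 mm across and 12 mm high, with a brass jet post 20 mm across standing 10 mm above the disc in its middle. Origin: centre of its underside, on the hob's black glass, which is 8 mm above the worktop; z up. It takes the large ring (over the post, lying flat on the disc), then the large round cap on top of the ring. The hob's three bases stand in a row about 145 mm apart; which is where varies.
- burner_small: Small round burner base of the hob, fixed: bright aluminium disc 50 mm across and 12 mm high, with a brass jet post 12 mm across standing 10 mm above the disc in its middle. Origin: centre of its underside, on the hob's black glass, which is 8 mm above the worktop; z up. It takes the small ring (over the post, lying flat on the disc), then the small round cap on top of the ring. The hob's three bases stand in a row about 145 mm apart; which is where varies.
- burner_oval: Oval burner base of the hob, fixed: bright aluminium block with straight sides and half-round ends, 100 mm long (its own x), 44 mm wide (its own y) and 28 mm high with a flat top, dark slots in its sides. Origin: centre of its underside, on the hob's black glass, 8 mm above the worktop; z up. It takes the oval cap, no ring.
- ring_large_mid (a point): Large flame ring, loose: open aluminium ring, 60 mm outside, hole 38 mm, 16 mm high, with dark slots around its side, 100 g; lies flat on the worktop. Point: its centre, half-way up (8 mm above its underside); z up. Either face may be up.
- ring_small_mid (a point): Small flame ring, loose: open aluminium ring, 42 mm outside, hole 26 mm, 16 mm high, with dark slots around its side, 40 g; lies flat on the worktop. Point: its centre, half-way up (8 mm above its underside); z up. Either face may be up.
- cap_large_mid (a point): Large round burner cap, loose: solid dark steel disc, 60 mm across, 14 mm high, upper edge bevelled over the top 2.5 mm, 220 g; lies flat on the worktop. Point: its centre, half-way up (7 mm above its underside); z up.
- cap_small_mid (a point): Small round burner cap, loose: solid dark steel disc, 42 mm across, 14 mm high, upper edge bevelled over the top 2.5 mm, 100 g; lies flat on the worktop. Point: its centre, half-way up (7 mm above its underside); z up.
- cap_oval_mid (a point): Oval burner cap, loose: solid dark steel, straight sides and half-round ends, 96 mm long (its own x), 40 mm wide (its own y), 14 mm high, 240 g; lies flat on the worktop. Point: its centre, half-way up (7 mm above its underside); z up. Either way round will do.
- oil_bottle: Green glass oil bottle with a paper label, standing among the loose parts, 44 mm across and 150 mm high, 0.4 kg. Origin: centre of its underside; z up. Not to be knocked over.
Mind the look-alikes: they are no part of the job. What is shaped like the part that bears cap_oval_mid but blue or pink is not meant.

How it is judged (in metres and radians):
At the end, for the whole second after the job is handed in: Each ring flat on the round base of its size, each round cap flat on the ring of its size, the oval cap flat on the oval base and in line within 0.2 rad; all centred within 8 mm of their base, heights within 4 mm, tilt under 0.1 rad, at rest (horizontal distance between each of ring_large_mid, cap_large_mid and burner_large below 0.008 m and z of ring_large_mid in the frame of burner_large between 0.016 and 0.024 m and angle between each of ring_large_mid, ring_small_mid, cap_large_mid, cap_small_mid, cap_oval_mid's own z axis and vertical below 0.1 rad and linear speed of each of ring_large, ring_small, cap_large, cap_small, cap_oval below 0.03 m/s and horizontal distance between each of ring_small_mid, cap_small_mid and burner_small below 0.008 m and z of ring_small_mid in the frame of burner_small between 0.016 and 0.024 m and z of cap_large_mid in the frame of burner_large between 0.031 and 0.039 m and z of cap_small_mid in the frame of burner_small between 0.031 and 0.039 m and horizontal distance between cap_oval_mid and burner_oval below 0.008 m and z of cap_oval_mid in the frame of burner_oval between 0.031 and 0.039 m and angle between the x axis of cap_oval_mid and the x axis of burner_oval, either way round below 0.2 rad); the robot touches nothing.
It fails at once if the oil bottle is knocked over (tilted more than 0.5 rad) (angle between oil_bottle's own z axis and vertical above 0.5 rad).
It also fails if it takes over 128 s, if anything falls off the work surface, if the arm or the gripper's body presses on something with over 40 N, if the wrist force passes 120 N, or if a joint passes its speed limit or range.

ROBOT

A 6-joint arm with a two-finger parallel gripper is mounted at the origin on the work surface. World frame = base frame: x ahead of the robot, y to its left, z up, the work surface at z = 0. Lengths are in m, angles in degrees, forces in N, time in s.
With the tool pointing down it reaches from about 0.3 to 0.775 m from the base axis. Payload 14.6 kg.
Tool frame: the origin (TCP) lies on the centre line of the jaws, within the pads' length; the fingertips stand 25 mm ahead of it and the grasp point (between the pads) lies 6 mm ahead of it; z points along the fingers, y is the line along which they close (so a half turn about z gives the same grasp; the last joint's range is limited). The gripper opens to 94 mm and grips with 3 to 60 N. Pads are 16 mm wide; open, the fingers measure 119 mm over their backs; the gripper's body (75 mm by 177 mm) begins 78 mm behind the grasp point.
Start: joints at [63.048, 17.183, 87.147, -0, 75.671, -3.816], TCP at [0.216, 0.506, 0.192] pointing down, gripper open.
Joint ranges: [-173.82, 173.82], [-45.26, 126.66], [13.44, 144.39], [-59.66, 239.66], [0, 175.72], [-146.38, 146.38]. Speed limits (degrees/s): [127.2, 127.2, 147.25, 180, 180, 180].

INTERFACE

Orientations are given as [roll, pitch, yaw] about the fixed x, y, z axes, in that order (R = Rz(yaw) Ry(pitch) Rx(roll)).
In Python, from station import manip, eyes gives the robot as it stands.
- The arm moves only by the shell command python3 -m inch 'ROWS' [OPENING] [FORCE]. ROWS is JSON, a list of rows, each an object with "delta_pos": the shift along the tool's x, y, z in m, a list of three; "rotation": the turn, a rotation vector about the tool's x, y, z in rad, a list of three. A call has exactly 10 rows; each row is the pose to reach, as a shift and turn from the pose commanded when the call began, along the tool's axes at that moment; what a row does not reach only later rows make up. A row lasts 1/10 s, in which the tool goes at most 50 mm and 8.59 degrees, less where a joint would pass 70% of its speed; a pose out of reach is approached as far as the arm can. A call with a gripper value outside its range is refused whole. OPENING is the opening, from 0 (shut) to 1 (fully open), set as the call begins (- or left out, the last holds). The fingers move at their own pace and stop on an object; FORCE is the grip in N (left out, the last holds). Time passes only in rows, so rows that repeat a pose let the fingers close, or fill a call up. It gives the time, the measured TCP pose, the force, the opening and the grip force at its end, in the units of the state.
- manip.get_obs(): the state, without advancing time (a new reading comes with each control period).
- eyes.grab_frame(name): name is "side" or "top" or "wrist"; returns the picture (420x560x3 uint8, red, green, blue); there is no depth.
- eyes.camera_model(name): a dict with "intrinsics" (3x3 intrinsics, pixels), "R" (3x3) and "t" (3): a world point X has camera coordinates R X + t; the wrist camera has in their place "tool_from_camera" (4x4, takes a point from camera to tool coordinates, whose origin is the TCP and whose axes are the flange's). Camera axes: x right, y down, z forward; pixel columns grow to the right and rows downward; lengths in m; the calibration is good to about 2 mm. The wrist camera is an equidistant fisheye: a pixel r from the principal point sees the ray r / f radians off the axis. A picture is of the moment at which its call begins: read the wrist's pose just before it. camera_model takes no time and is no camera call.
- manip.finish_job(): hands the job in; it is judged then, once.
The state is a dict: "time_s": time; "joint_pos": joint angles; "qvel": joint speeds; "joint_torque": joint torques, N m; "tool_pos": TCP position; "tool_rot": TCP orientation; "ft_force": force on the tool from outside, world axes, zero at the start; "ft_torque": the same for the moment, N m; "finger_gap": opening from 0.0 (shut) to 1.0 (fully open); "grasp_force": force on a finger pad.
Only numpy, scipy, OpenCV 4.12 (cv2) and the standard library are available. Lean on these libraries where they do the work, as an engineer would, in place of code of your own. Each camera call takes 0.05 s, during which the arm holds its last target. There are 200 camera calls.

## Working session

There is one attempt and no reset: what is moved stays moved. The work goes in short steps, Python scripts to look and compute and a shell command to move; the robot and the scene stay as the last step left them, time stands still between calls to the robot, and variables do not carry over. Pictures are saved under pics/ and viewed, at most 14 in all, crops included, and the job is handed in when it is done.

```bash
ls; mkdir -p pics
python3 - <<'E'
from station import manip, eyes
import cv2
for n in("top","side"):
    cv2.imwrite(f"pics/{n}0.png",eyes.grab_frame(n)[:,:,::-1])
    print(n,eyes.camera_model(n))
print(eyes.camera_model("wrist"))
print(manip.get_obs())
E
```

```text
pics
top {'intrinsics': array([[456.90084827,   0.        , 272.59431818],
       [  0.        , 456.90084827, 204.1940444 ],
       [  0.        ,   0.        ,   1.        ]]), 'R': array([[ 0.01621589, -0.9998517 , -0.00579808],
       [-0.99696907, -0.0157273 , -0.07619275],
       [ 0.07609026,  0.00701604, -0.99707625]]), 't': array([-0.11714902,  0.45927373,  1.25270103])}
side {'intrinsics': array([[489.44540828,   0.        , 270.72636807],
       [  0.        , 489.44540828, 203.44354918],
       [  0.        ,   0.        ,   1.        ]]), 'R': array([[ 0.92604369, -0.37712059,  0.01493819],
       [-0.24492297, -0.63059573, -0.73645214],
       [ 0.28715123,  0.67832815, -0.67632469]]), 't': array([-0.46884909,  0.07919749,  1.39384827])}
{'intrinsics': array([[325.1922621 ,   0.        , 282.43965288],
       [  0.        , 325.1922621 , 209.09761623],
       [  0.        ,   0.        ,   1.        ]]), 'tool_from_camera': array([[-9.98581802e-05, -9.64759013e-01, -2.63135018e-01,
         7.67958714e-02],
       [ 9.99999672e-01,  1.15259031e-04, -8.02080004e-04,
    
[... 174 characters left out ...]
 1.00000000e+00]])}
{'time_s': 0.1, 'joint_pos': array([ 6.30489315e+01,  1.72116577e+01,  8.71773438e+01,  1.54392060e-04,
        7.56699100e+01, -3.81654051e+00]), 'qvel': array([-0.04466957, -0.08476239, -0.16356803, -0.07501769,  0.06674018,
       -0.01811002]), 'joint_torque': array([ 4.15608783e-04, -5.32637930e+01, -3.53290558e+01,  7.09220278e-02,
        2.35044770e-02, -1.78580291e-05]), 'tool_pos': array([0.21598341, 0.5055432 , 0.19144618]), 'tool_rot': array([-1.79941229e+02, -4.07047878e-03,  1.56865432e+02]), 'ft_force': array([0.39374219, 0.04329641, 0.63422235]), 'ft_torque': array([0.01633333, 0.00618616, 0.00975508]), 'grasp_force': 0.0, 'finger_gap': 1.0030321238016553}
```

View pics/top0.png

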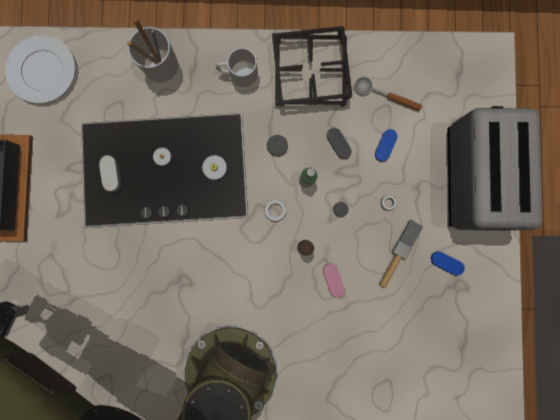

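View pics/side0.png

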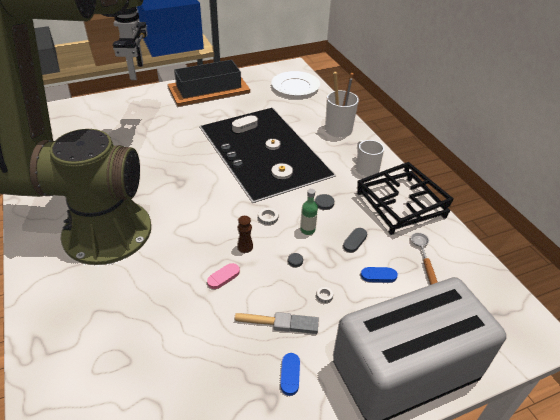

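The top view shows: bases oval (109,173), small (162,156), large (214,167). Loose parts: large cap (277,146), oval cap (339,143), small cap (340,209), large ring (275,211), small ring (388,203), bottle (308,178). Blue and pink ovals are decoys. The side view agrees.

```bash
cat > h.py <<'E'
import numpy as np, cv2
from station import manip, eyes
from scipy.spatial.transform import Rotation as Ro
def ray(name,uv,obs=None):
    c=eyes.camera_model(name);K=c["intrinsics"]
    x=np.array([(uv[0]-K[0,2])/K[0,0],(uv[1]-K[1,2])/K[1,1]])
    if name!="wrist":
        R,t=c["R"],c["t"]; return -R.T@t, R.T@np.array([*x,1])
    r=np.hypot(*x); d=np.array([*(x/max(r,1e-9)*np.sin(r)),np.cos(r)])
    T=c["tool_from_camera"]; W=Ro.from_euler("xyz",obs["tool_rot"],degrees=True).as_matrix()
    return W@T[:3,3]+obs["tool_pos"], W@T[:3,:3]@d
def onplane(name,uv,z,obs=None):
    o,d=ray(name,uv,obs); return (o+d*(z-o[2])/d[2])[:2]
def project(p,obs):   # world point -> wrist pixel
    c=eyes.camera_model("wrist");K=c["intrinsics"];T=c["tool_from_camera"]
    W=Ro.from_euler("xyz",obs["tool_rot"],degrees=True).as_matrix()
    q=T[:3,:3].T@(W.T@(np.array(p)-obs["tool_pos"])-T[:3,3]); r=np.hypot(q[0],q[1]);a=np.arctan2(r,q[2])
    return K[0,2]+K[0,0]*a*q[0]/r, K[1,2]+K[1,1]*a*q[1]/r
def delta(xy,z=None,obs=None):  # shift to target in tool axes, mm
    o=obs or manip.get_obs(); W=Ro.from_euler("xyz",o["tool_rot"],degrees=True).as_matrix()
    p=o["tool_pos"]; g=np.array([*xy,p[2] if z is None else z])
    return np.round(1000*W.T@(g-p),1)
def blobs(m,amin=20):
    n,l,s,c=cv2.connectedComponentsWithStats(m.astype(np.uint8)); 
    return [(s[i,4],c[i],l==i) for i in range(1,n) if s[i,4]>amin]
E
python3 - <<'E'
from h import *
im=cv2.imread("pics/top0.png"); hsv=cv2.cvtColor(im,cv2.COLOR_BGR2HSV); V=im.max(2).astype(int)
P=dict(oval=(109,173,.036,25,1),bsmall=(162,156,.02,14,1),blarge=(214,167,.02,17,1),capL=(277,146,.014,15,0),capO=(339,143,.014,19,0),capS=(340,209,.014,11,0),ringL=(275,211,.016,0,0),ringS=(388,203,.016,0,0),bottle=(308,178,.05,0,0))
for k,(u,v,z,w,b) in P.items():
    c=np.array([u,v],float)
    if w:
        roi=V[v-w:v+w,u-w:u+w]; B=max(blobs(roi>110 if b else roi<90),key=lambda q:q[0])
        c=B[1]+[u-w,v-w]; 
        r=cv2.minAreaRect(cv2.findNonZero(B[2].astype(np.uint8)))
        print(k,c.round(1),B[0],np.round(r[1],0),round(r[2]),end=' ')
        if 'O' in k or k=='oval':
            ys,xs=np.nonzero(B[2]);pts=np.array([onplane("top",(x+u-w,y+v-w),z) for x,y in zip(xs,ys)])
            ev=np.linalg.eigh(np.cov(pts.T))[1][:,1]; print('axis deg',np.degrees(np.arctan2(ev[1],ev[0])).round(1),end=' ')
    print(k,onplane("top",c,z).round(3))
E
```

```text
oval [108.2 172.7] 506 [35. 16.] 81 axis deg -168.9 oval [0.54  0.345]
bsmall [161.5 156. ] 235 [16. 17.] 90 bsmall [0.591 0.203]
blarge [213.9 166.9] 438 [22. 23.] 90 blarge [0.563 0.056]
capL [277.  145.5] 351 [21. 20.] 63 capL [ 0.627 -0.119]
capO [338.4 143.3] 455 [34. 15.] 58 axis deg -149.1 capO [ 0.636 -0.292]
capS [340.1 209.2] 177 [14. 14.] 90 capS [ 0.45  -0.298]
ringL [ 0.442 -0.117]
ringS [ 0.47 -0.43]
bottle [ 0.531 -0.205]
```

```bash
python3 -m inch '[{"delta_pos":[-0.04,-0.015,-0.001],"rotation":[0,0,0.13]},{"delta_pos":[-0.085,-0.03,-0.002],"rotation":[0,0,0.26]},{"delta_pos":[-0.13,-0.045,-0.003],"rotation":[0,0,0.39]},{"delta_pos":[-0.175,-0.06,-0.004],"rotation":[0,0,0.52]},{"delta_pos":[-0.22,-0.075,-0.005],"rotation":[0,0,0.65]},{"delta_pos":[-0.265,-0.09,-0.006],"rotation":[0,0,0.78]},{"delta_pos":[-0.31,-0.11,-0.007],"rotation":[0,0,0.91]},{"delta_pos":[-0.355,-0.125,-0.008],"rotation":[0,0,1.04]},{"delta_pos":[-0.4,-0.14,-0.009],"rotation":[0,0,1.167]},{"delta_pos":[-0.427,-0.15,-0.009],"rotation":[0,0,1.167]}]' 1 30
python3 -m inch '[{"delta_pos":[0,0,0],"rotation":[0,0,0]},{"delta_pos":[0,0,0],"rotation":[0,0,0]},{"delta_pos":[0,0,0],"rotation":[0,0,0]},{"delta_pos":[0,0,0],"rotation":[0,0,0]},{"delta_pos":[0,0,0],"rotation":[0,0,0]},{"delta_pos":[0,0,0],"rotation":[0,0,0]},{"delta_pos":[0,0,0],"rotation":[0,0,0]},{"delta_pos":[0,0,0],"rotation":[0,0,0]},{"delta_pos":[0,0,0],"rotation":[0,0,0]},{"delta_pos":[0,0,0],"rotation":[0,0,0]}]'
python3 - <<'E'
from h import *
o=manip.get_obs(); im=eyes.grab_frame("wrist")[:,:,::-1]; cv2.imwrite("pics/w1.png",im)
np.save("w1.npy",o,allow_pickle=True); print(o["tool_pos"],o["tool_rot"],o["joint_pos"])
for p in [(.54,.345,.036),(.591,.203,.02),(.563,.056,.02)]: print(project(p,o))
E
```

```text
time_s: 1.1
tool_pos: [0.5516, 0.1976, 0.2006]
tool_rot: [-180.0, 0.0, 89.6]
ft_force: [0.3, 0.3, -0.3]
finger_gap: 0.995
grasp_force: 0.0
time_s: 2.1
tool_pos: [0.5498, 0.2, 0.2009]
tool_rot: [-180.0, 0.0, 90.0]
ft_force: [0.4, 0.2, 0.3]
finger_gap: 1.002
grasp_force: 0.0
[0.54982126 0.20001933 0.20093685] [-1.79998646e+02  9.82032597e-04  8.99997468e+01] [ 1.64045901e+01  2.13136399e+01  8.04553223e+01 -5.71686420e-04
  7.82326139e+01  1.64049599e+01]
(np.float64(273.6774371920257), np.float64(61.17912536544114))
(np.float64(317.73517132636255), np.float64(185.6919256034647))
(np.float64(292.69574536010845), np.float64(295.53295337602253))
```

View pics/w1.png

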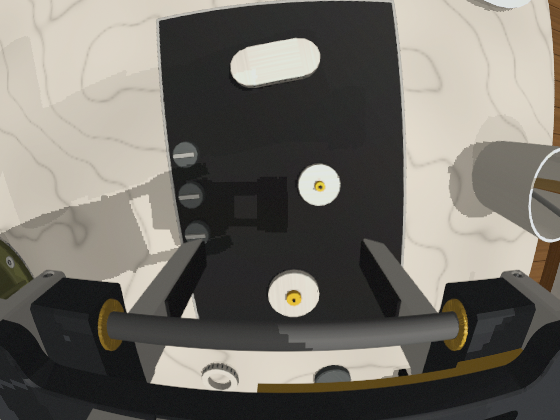

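The wrist view shows the oval base (275,62), small base (319,185) and large base (293,294), each within 2 px of its predicted position.

```bash
python3 -m inch '[{"delta_pos":[-0.04,-0.002,0],"rotation":[0,0,0]},{"delta_pos":[-0.085,-0.004,0],"rotation":[0,0,0]},{"delta_pos":[-0.133,-0.006,0],"rotation":[0,0,0]},{"delta_pos":[-0.18,-0.008,0],"rotation":[0,0,0]},{"delta_pos":[-0.228,-0.01,0],"rotation":[0,0,0]},{"delta_pos":[-0.277,-0.012,0],"rotation":[0,0,0]},{"delta_pos":[-0.326,-0.014,0],"rotation":[0,0,0]},{"delta_pos":[-0.375,-0.016,0],"rotation":[0,0,0]},{"delta_pos":[-0.424,-0.018,0],"rotation":[0,0,0]},{"delta_pos":[-0.47,-0.02,0],"rotation":[0,0,0]}]'
python3 -m inch '[{"delta_pos":[0,0,0],"rotation":[0,0,0]},{"delta_pos":[0,0,0],"rotation":[0,0,0]},{"delta_pos":[0,0,0],"rotation":[0,0,0]},{"delta_pos":[0,0,0],"rotation":[0,0,0]},{"delta_pos":[0,0,0],"rotation":[0,0,0]},{"delta_pos":[0,0,0],"rotation":[0,0,0]},{"delta_pos":[0,0,0],"rotation":[0,0,0]},{"delta_pos":[0,0,0],"rotation":[0,0,0]},{"delta_pos":[0,0,0],"rotation":[0,0,0]},{"delta_pos":[0,0,0],"rotation":[0,0,0]}]'
python3 - <<'E'
from h import *
o=manip.get_obs(); im=eyes.grab_frame("wrist")[:,:,::-1]; cv2.imwrite("pics/w2.png",im)
np.save("w2.npy",o,allow_pickle=True); print(o["tool_pos"],o["tool_rot"],o["joint_pos"])
for p in [(.627,-.119,.014),(.636,-.292,.014),(.45,-.298,.014),(.442,-.117,.016),(.47,-.43,.016)]: print(np.round(project(p,o)))
o=np.load("w1.npy",allow_pickle=True).item(); im=cv2.imread("pics/w1.png");V=im.max(2)
for k,u,v,w,z in [("oval",275,62,60,.036),("small",319,185,32,.02),("large",293,294,30,.02)]:
    v0=max(v-w,0); B=max(blobs(V[v0:v+w,u-w:u+w]>110),key=lambda q:q[0])
    C=max(cv2.findContours(B[2].astype(np.uint8),0,1)[0],key=len)[:,0]+[u-w,v0]
    X=np.array([onplane("wrist",c,z,o) for c in C],np.float32)*1000
    if k=="oval": r=cv2.minAreaRect(X);print(k,r)
    else: print(k,cv2.fitEllipse(X),cv2.minEnclosingCircle(X))
E
```

```text
time_s: 3.15
tool_pos: [0.5293, -0.2722, 0.2011]
tool_rot: [180.0, 0.0, 90.0]
ft_force: [0.2, 0.0, 0.3]
finger_gap: 0.998
grasp_force: 0.0
time_s: 4.15
tool_pos: [0.5298, -0.27, 0.2009]
tool_rot: [-180.0, -0.0, 90.0]
ft_force: [-0.9, -0.4, -0.0]
finger_gap: 1.0
grasp_force: 0.0
[ 0.52979535 -0.26996105  0.20092952] [-1.79995302e+02 -1.03701613e-03  8.99988359e+01] [-3.05296806e+01  2.25567885e+01  7.87553209e+01 -1.52266979e-03
  7.86924640e+01 -3.05282179e+01]
[366.  63.]
[369. 205.]
[218. 210.]
[207.  60.]
[239. 304.]
oval ((541.054443359375, 345.3838195800781), (99.31698608398438, 45.369972229003906), 10.874042510986328)
small ((592.4376220703125, 204.1538543701172), (49.05707550048828, 49.76863479614258), 42.89030075073242) ((592.281005859375, 204.04183959960938), 25.466875076293945)
large ((564.11328125, 56.85063934326172), (66.97736358642578, 68.77589416503906), 158.56353759765625) ((564.5687866210938, 57.219017028808594), 35.2301139831543)
```

View pics/w2.png

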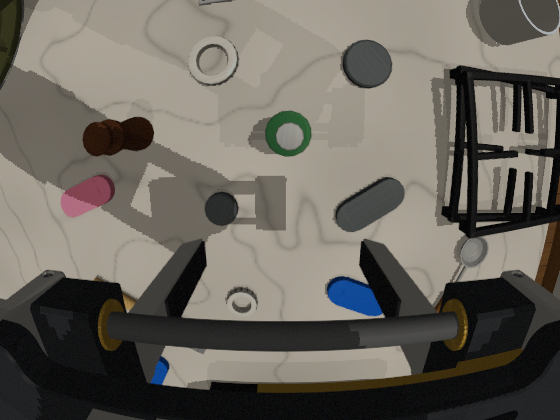

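Seen at: large ring (214,60), large cap (367,63), bottle (289,133), small cap (221,208), oval cap (370,204), small ring (242,301).

Run:
```python
from h import *
o=np.load("w2.npy",allow_pickle=True).item(); im=cv2.imread("pics/w2.png");V=im.max(2)
for k,u,v,w,z in [("capL",367,63,34,.0127),("capS",221,208,22,.0127),("capO",370,204,42,.013)]:
    B=max(blobs(V[v-w:v+w,u-w:u+w]<100),key=lambda q:q[0])
    C=max(cv2.findContours(B[2].astype(np.uint8),0,1)[0],key=len)[:,0]+[u-w,v-w]
    X=np.array([onplane("wrist",c,z,o) for c in C],np.float32)*1000
    print(k,cv2.minAreaRect(X) if k=="capO" else cv2.fitEllipse(X),cv2.minEnclosingCircle(X))
g=cv2.cvtColor(im,cv2.COLOR_BGR2GRAY)
for k,u,v,w,r in [("ringL",214,60,34,(20,28)),("ringS",242,301,26,(13,20))]:
    R=cv2.resize(g[v-w:v+w,u-w:u+w],None,fx=4,fy=4,interpolation=cv2.INTER_CUBIC)
    H=cv2.HoughCircles(R,cv2.HOUGH_GRADIENT_ALT,1,20,param1=150,param2=.6,minRadius=24,maxRadius=130)
    if H is not None:
        for c in H[0][:4]:
            p=c[:2]/4+[u-w,v-w]-.4; print(k,p,c[2]/4,onplane("wrist",p,.016,o).round(4),onplane("wrist",p,.0,o).round(4))
    cv2.imwrite(f"pics/{k}.png",R)
a,b=cv2.imread("pics/ringL.png"),cv2.imread("pics/ringS.png"); b=cv2.copyMakeBorder(b,0,a.shape[0]-b.shape[0],0,0,0)
cv2.imwrite("pics/rings.png",np.hstack([a,b]))
```

```text
capL ((628.6990356445312, -119.45689392089844), (58.36810302734375, 62.1374626159668), 114.25364685058594) ((628.6502685546875, -120.279052734375), 31.901498794555664)
capS ((451.4508972167969, -292.6734313964844), (42.563621520996094, 59.45299530029297), 34.449214935302734) ((453.48870849609375, -288.6070556640625), 33.05268478393555)
capO ((637.04150390625, -290.8160705566406), (95.72041320800781, 45.6651496887207), 31.662059783935547) ((638.1965942382812, -292.6890869140625), 47.94744873046875)
ringL [212.35  58.85] 24.734634 [ 0.448  -0.1156] [ 0.4445 -0.1124]
ringL [212.35  58.85] 15.975331 [ 0.448  -0.1156] [ 0.4445 -0.1124]
ringL [212.35  58.85] 13.074007 [ 0.448  -0.1156] [ 0.4445 -0.1124]
ringS [240.1 299.6] 12.672536 [ 0.4721 -0.4236] [ 0.4697 -0.4333]
ringS [240.1 299.6] 8.830482 [ 0.4721 -0.4236] [ 0.4697 -0.4333]
```

View pics/rings.png

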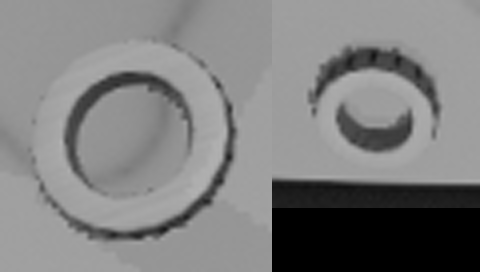

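Run:
```python
from h import *
o=np.load("w2.npy",allow_pickle=True).item(); im=cv2.imread("pics/w2.png");V=im.max(2)
for p in [(242,303.8)]: print(onplane("wrist",p,.016,o))
u,v,w=221,208,22
for t in (50,60,70,80):
    m=cv2.morphologyEx((V[v-w:v+w,u-w:u+w]<t).astype(np.uint8),cv2.MORPH_OPEN,np.ones((9,9)))
    if not m.any(): continue
    C=max(cv2.findContours(m,0,1)[0],key=len)[:,0]+[u-w,v-w]
    X=np.array([onplane("wrist",c,.0127,o) for c in C],np.float32)*1000
    print(t,cv2.fitEllipse(X))
print(delta((.448,-.116),.1))
```

```text
[ 0.4743689 -0.4302742]
50 ((452.68084716796875, -296.8312683105469), (36.09842300415039, 42.1005744934082), 166.9752197265625)
60 ((452.8019104003906, -296.6180725097656), (36.713035583496094, 42.86027526855469), 166.11395263671875)
70 ((453.4113464355469, -296.5635986328125), (39.709537506103516, 42.32809066772461), 154.55718994140625)
80 ((453.62896728515625, -296.5876770019531), (40.36945343017578, 42.93810272216797), 146.19833374023438)
[154.  -81.8 100.9]
```

```bash
python3 -m inch '[{"delta_pos":[0.04,-0.02,0],"rotation":[0,0,0]},{"delta_pos":[0.08,-0.042,0],"rotation":[0,0,0]},{"delta_pos":[0.12,-0.064,0],"rotation":[0,0,0]},{"delta_pos":[0.154,-0.082,0],"rotation":[0,0,0]},{"delta_pos":[0.154,-0.082,0.03],"rotation":[0,0,0]},{"delta_pos":[0.154,-0.082,0.07],"rotation":[0,0,0]},{"delta_pos":[0.154,-0.082,0.11],"rotation":[0,0,0]},{"delta_pos":[0.154,-0.082,0.14],"rotation":[0,0,0]},{"delta_pos":[0.154,-0.082,0.16],"rotation":[0,0,0]},{"delta_pos":[0.154,-0.082,0.170],"rotation":[0,0,0]}]' && python3 -m inch '[{"delta_pos":[0,0,0],"rotation":[0,0,0]},{"delta_pos":[0,0,0],"rotation":[0,0,0]},{"delta_pos":[0,0,0],"rotation":[0,0,0]},{"delta_pos":[0,0,0],"rotation":[0,0,0]},{"delta_pos":[0,0,0],"rotation":[0,0,0]},{"delta_pos":[0,0,0],"rotation":[0,0,0]},{"delta_pos":[0,0,0],"rotation":[0,0,0]},{"delta_pos":[0,0,0],"rotation":[0,0,0]},{"delta_pos":[0,0,0],"rotation":[0,0,0]},{"delta_pos":[0,0,0],"rotation":[0,0,0]}]' 0.5 25
python3 - <<'E'
from h import *
print(delta((.564,.057),.2))
E
```

```text
time_s: 5.2
tool_pos: [0.4471, -0.1157, 0.0294]
tool_rot: [-179.9, -0.0, 90.0]
ft_force: [-0.3, -0.6, -0.2]
finger_gap: 0.999
grasp_force: 0.0
time_s: 6.2
tool_pos: [0.4478, -0.1159, 0.0309]
tool_rot: [-180.0, -0.0, 90.0]
ft_force: [-0.8, -0.3, 0.3]
finger_gap: 0.5
grasp_force: 0.0
[ 172.9  116.2 -169.1]
```

Run:
```python
from h import *
o=manip.get_obs(); im=eyes.grab_frame("wrist")[:,:,::-1]; s=eyes.grab_frame("side")[100:310,150:430,::-1]
cv2.imwrite("pics/c1.png",np.hstack([cv2.resize(im,(400,300)),cv2.resize(s,(400,300))]))
```

```text
(no output)
```

View pics/c1.png

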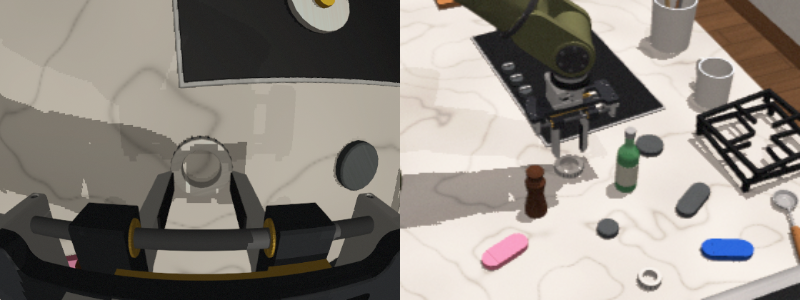

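The large ring lies between the fingers, centre about (284,231) in the full image; I check this against the expected pixel.

Run:
```python
from h import *
o=manip.get_obs()
for p in [(.448,-.116,.016),(.448,-.086,.016),(.448+.03,-.116,.03),(.448+.024,-.116,.03)]: print(np.round(project(p,o))/1.4)
im=eyes.grab_frame("wrist")[180:290,190:380,::-1]; cv2.imwrite("pics/c2.png",cv2.resize(im,None,fx=4,fy=4,interpolation=2))
```

```text
[202.14285714 169.28571429]
[202.14285714 138.57142857]
[235. 175.]
[228.57142857 175.        ]
```

View pics/c2.png

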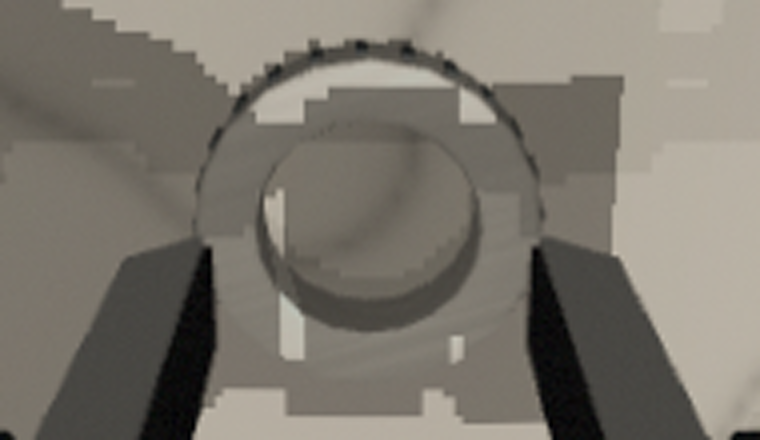

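The ring is centred between the pads, at (282,236); the pads have nearly reached it, so I close further.

```bash
python3 -m inch '[{"delta_pos":[0,0,0],"rotation":[0,0,0]},{"delta_pos":[0,0,0],"rotation":[0,0,0]},{"delta_pos":[0,0,0],"rotation":[0,0,0]},{"delta_pos":[0,0,0],"rotation":[0,0,0]},{"delta_pos":[0,0,0],"rotation":[0,0,0]},{"delta_pos":[0,0,0],"rotation":[0,0,0]},{"delta_pos":[0,0,0],"rotation":[0,0,0]},{"delta_pos":[0,0,0],"rotation":[0,0,0]},{"delta_pos":[0,0,0],"rotation":[0,0,0]},{"delta_pos":[0,0,0],"rotation":[0,0,0]}]' 0.2 25
```

```text
time_s: 7.35
tool_pos: [0.4478, -0.116, 0.0309]
tool_rot: [-180.0, 0.0, 90.0]
ft_force: [-0.3, 0.5, 0.6]
finger_gap: 0.199
grasp_force: 0.0
```

Run:
```python
from h import *
im=eyes.grab_frame("wrist")[180:320,190:380,::-1]; s=eyes.grab_frame("side")[160:250,210:330,::-1]
cv2.imwrite("pics/c3.png",np.hstack([cv2.resize(im,(400,295)),cv2.resize(s,(395,295),interpolation=2)]))
print(manip.get_obs())
```

```text
{'time_s': 7.45, 'joint_pos': array([-1.90541330e+01,  1.84666829e+01,  1.09658733e+02, -1.07434473e-04,
        5.18741127e+01, -1.90547738e+01]), 'qvel': array([ 0.08707183, -0.0510505 ,  0.08542184, -0.05003689,  0.00450158,
       -0.08463377]), 'joint_torque': array([-3.66545073e-04, -4.63731623e+01, -2.72083819e+01,  5.11649670e-02,
        3.97794018e-02,  7.57760404e-06]), 'tool_pos': array([ 0.44783114, -0.11595297,  0.03096791]), 'tool_rot': array([1.79999582e+02, 2.33632384e-04, 9.00007071e+01]), 'ft_force': array([-0.02682525,  0.43240686, -0.08922385]), 'ft_torque': array([-0.10984782, -0.00678991, -0.05398952]), 'grasp_force': 0.0, 'finger_gap': 0.19951022168725563}
```

View pics/c3.png

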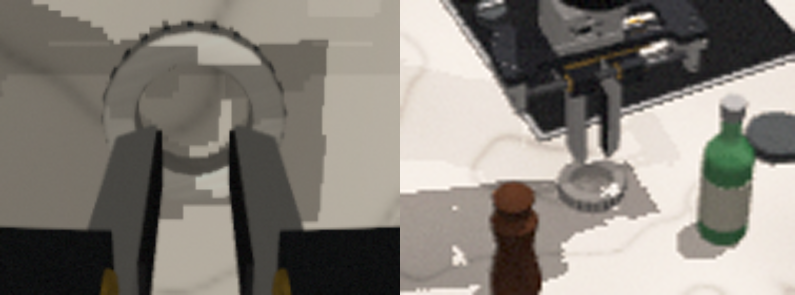

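Run:
```python
from h import *
o=manip.get_obs(); c=eyes.camera_model("side")
for z in (.006,.016,.026,.036):
  for y in (-.124,-.116,-.108):
    q=c["R"]@np.array([.448,y,z])+c["t"]; q=c["intrinsics"]@q
    print(z,y,"side",(q[:2]/q[2]).round(0),"wrist",np.round(project((.448,y,z),o),0))
from glob import glob
s=eyes.grab_frame("side")[175:235,235:315,::-1]; cv2.imwrite("pics/c4.png",cv2.resize(s,(800,600),interpolation=2))
```

```text
0.006 -0.124 side [268. 218.] wrist [283. 243.]
0.006 -0.116 side [267. 216.] wrist [283. 232.]
0.006 -0.108 side [266. 215.] wrist [283. 222.]
0.016 -0.124 side [268. 216.] wrist [283. 248.]
0.016 -0.116 side [267. 214.] wrist [283. 237.]
0.016 -0.108 side [266. 212.] wrist [283. 226.]
0.026 -0.124 side [268. 213.] wrist [283. 254.]
0.026 -0.116 side [267. 211.] wrist [283. 243.]
0.026 -0.108 side [266. 210.] wrist [283. 231.]
0.036 -0.124 side [268. 211.] wrist [283. 260.]
0.036 -0.116 side [267. 209.] wrist [283. 248.]
0.036 -0.108 side [266. 207.] wrist [283. 236.]
```

View pics/c4.png

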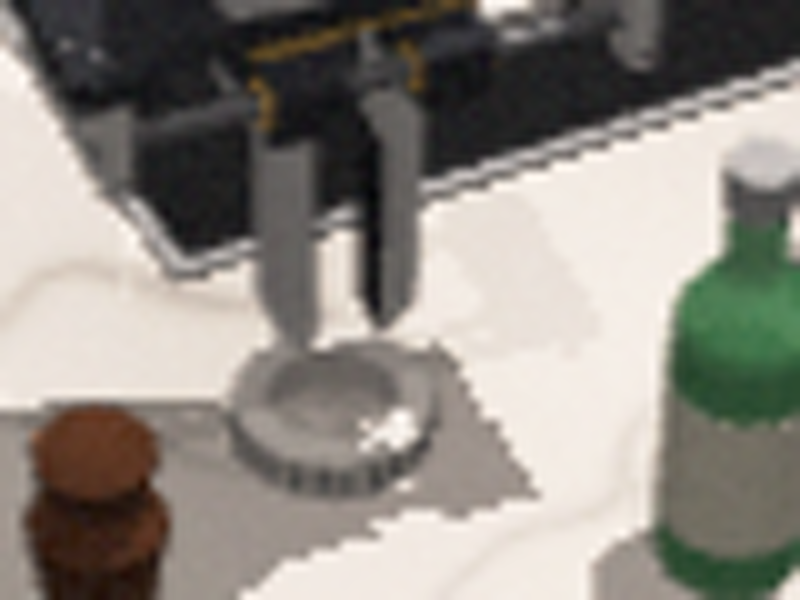

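Run:
```python
from h import *
o=dict(tool_pos=np.zeros(3),tool_rot=np.zeros(3))
for z in (-.02,-.01,0,.01,.02,.025):
    print(z,[np.round(project((x,.047,z),o)) for x in(.008,0,-.008)],np.round(project((.008,.0094,z),o)))
```

```text
-0.02 [array([363., 245.]), array([362., 257.]), array([361., 269.])] [299. 245.]
-0.01 [array([359., 239.]), array([358., 251.]), array([357., 262.])] [298. 239.]
0 [array([356., 233.]), array([355., 245.]), array([354., 256.])] [298. 234.]
0.01 [array([353., 228.]), array([352., 239.]), array([351., 250.])] [297. 228.]
0.02 [array([350., 224.]), array([349., 234.]), array([348., 245.])] [296. 224.]
0.025 [array([349., 221.]), array([348., 232.]), array([347., 242.])] [296. 222.]
```

The tips show at (203,243) and (363,243) in the wrist view and near (269,209) in the side view. Both put them 10–15 mm behind the TCP instead of 25 mm ahead, so they closed above the ring. I open and go down step by step, watching the force.

```bash
python3 -m inch '[{"delta_pos":[0,0,0],"rotation":[0,0,0]},{"delta_pos":[0,0,0],"rotation":[0,0,0]},{"delta_pos":[0,0,0],"rotation":[0,0,0]},{"delta_pos":[0,0,0],"rotation":[0,0,0]},{"delta_pos":[0,0,0.0],"rotation":[0,0,0]},{"delta_pos":[0,0,0.005],"rotation":[0,0,0]},{"delta_pos":[0,0,0.010],"rotation":[0,0,0]},{"delta_pos":[0,0,0.015],"rotation":[0,0,0]},{"delta_pos":[0,0,0.019],"rotation":[0,0,0]},{"delta_pos":[0,0,0.019],"rotation":[0,0,0]}]' 1 25
python3 -m inch '[{"delta_pos":[0,0,0.001],"rotation":[0,0,0]},{"delta_pos":[0,0,0.002],"rotation":[0,0,0]},{"delta_pos":[0,0,0.003],"rotation":[0,0,0]},{"delta_pos":[0,0,0.004],"rotation":[0,0,0]},{"delta_pos":[0,0,0.005],"rotation":[0,0,0]},{"delta_pos":[0,0,0.006],"rotation":[0,0,0]},{"delta_pos":[0,0,0.006],"rotation":[0,0,0]},{"delta_pos":[0,0,0.006],"rotation":[0,0,0]},{"delta_pos":[0,0,0.006],"rotation":[0,0,0]},{"delta_pos":[0,0,0.006],"rotation":[0,0,0]}]'
python3 - <<'E'
from h import *
im=eyes.grab_frame("wrist")[180:320,190:380,::-1]; s=eyes.grab_frame("side")[160:250,210:330,::-1]
cv2.imwrite("pics/c5.png",np.hstack([cv2.resize(im,(400,295)),cv2.resize(s,(395,295),interpolation=2)]))
E
```

```text
time_s: 8.5
tool_pos: [0.4475, -0.1158, 0.0113]
tool_rot: [-179.9, -0.0, 90.0]
ft_force: [0.6, -0.1, -0.1]
finger_gap: 0.991
grasp_force: 0.0
time_s: 9.5
tool_pos: [0.4479, -0.116, 0.006]
tool_rot: [180.0, 0.0, 90.0]
ft_force: [-0.6, -0.2, 1.0]
finger_gap: 1.002
grasp_force: 0.0
```

View pics/c5.png

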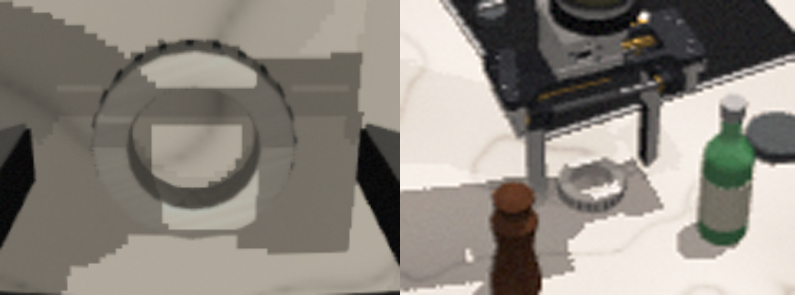

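Still no contact, and the side view (tips near (253,219) and (286,210)) puts the tips about 14 mm up. Further down.

```bash
python3 -m inch '[{"delta_pos":[0,0,0.001],"rotation":[0,0,0]},{"delta_pos":[0,0,0.002],"rotation":[0,0,0]},{"delta_pos":[0,0,0.003],"rotation":[0,0,0]},{"delta_pos":[0,0,0.004],"rotation":[0,0,0]},{"delta_pos":[0,0,0.005],"rotation":[0,0,0]},{"delta_pos":[0,0,0.006],"rotation":[0,0,0]},{"delta_pos":[0,0,0.007],"rotation":[0,0,0]},{"delta_pos":[0,0,0.008],"rotation":[0,0,0]},{"delta_pos":[0,0,0.008],"rotation":[0,0,0]},{"delta_pos":[0,0,0.008],"rotation":[0,0,0]}]'
python3 -m inch '[{"delta_pos":[0,0,0.0005],"rotation":[0,0,0]},{"delta_pos":[0,0,0.001],"rotation":[0,0,0]},{"delta_pos":[0,0,0.0015],"rotation":[0,0,0]},{"delta_pos":[0,0,0.002],"rotation":[0,0,0]},{"delta_pos":[0,0,0.002],"rotation":[0,0,0]},{"delta_pos":[0,0,0.002],"rotation":[0,0,0]},{"delta_pos":[0,0,0.002],"rotation":[0,0,0]},{"delta_pos":[0,0,0.002],"rotation":[0,0,0]},{"delta_pos":[0,0,0.002],"rotation":[0,0,0]},{"delta_pos":[0,0,0.002],"rotation":[0,0,0]}]'
```

```text
time_s: 10.6
tool_pos: [0.4478, -0.1159, -0.0021]
tool_rot: [-180.0, -0.0, 90.0]
ft_force: [0.5, -0.0, -0.3]
finger_gap: 1.004
grasp_force: 0.0
time_s: 11.6
tool_pos: [0.4478, -0.1159, -0.004]
tool_rot: [180.0, 0.0, 90.0]
ft_force: [0.6, 0.0, -0.4]
finger_gap: 1.001
grasp_force: 0.0
```

```bash
python3 -m inch '[{"delta_pos":[0,0,0.0005],"rotation":[0,0,0]},{"delta_pos":[0,0,0.001],"rotation":[0,0,0]},{"delta_pos":[0,0,0.0015],"rotation":[0,0,0]},{"delta_pos":[0,0,0.002],"rotation":[0,0,0]},{"delta_pos":[0,0,0.002],"rotation":[0,0,0]},{"delta_pos":[0,0,0.002],"rotation":[0,0,0]},{"delta_pos":[0,0,0.002],"rotation":[0,0,0]},{"delta_pos":[0,0,0.002],"rotation":[0,0,0]},{"delta_pos":[0,0,0.002],"rotation":[0,0,0]},{"delta_pos":[0,0,0.002],"rotation":[0,0,0]}]'
python3 -m inch '[{"delta_pos":[0,0,0],"rotation":[0,0,0]},{"delta_pos":[0,0,0],"rotation":[0,0,0]},{"delta_pos":[0,0,0],"rotation":[0,0,0]},{"delta_pos":[0,0,0],"rotation":[0,0,0]},{"delta_pos":[0,0,0],"rotation":[0,0,0]},{"delta_pos":[0,0,0],"rotation":[0,0,0]},{"delta_pos":[0,0,0],"rotation":[0,0,0]},{"delta_pos":[0,0,0],"rotation":[0,0,0]},{"delta_pos":[0,0,0],"rotation":[0,0,0]},{"delta_pos":[0,0,0],"rotation":[0,0,0]}]' 0.4 25
```

```text
time_s: 12.6
tool_pos: [0.4478, -0.116, -0.006]
tool_rot: [180.0, 0.0, 90.0]
ft_force: [0.7, 0.5, 0.1]
finger_gap: 1.004
grasp_force: 0.0
time_s: 13.6
tool_pos: [0.4478, -0.116, -0.0061]
tool_rot: [-180.0, -0.0, 90.0]
ft_force: [-0.1, -0.6, 1.3]
finger_gap: 0.619
grasp_force: 25.0
```

Gripped: gap 0.62, about 58 mm, at TCP z = -0.006. So in practice the TCP sits 6 mm below an object's underside when I grasp.

```bash
python3 -m inch '[{"delta_pos":[0,0,-0.02],"rotation":[0,0,0]},{"delta_pos":[0,0,-0.05],"rotation":[0,0,0]},{"delta_pos":[0.01,0.007,-0.08],"rotation":[0,0,0]},{"delta_pos":[0.035,0.024,-0.1],"rotation":[0,0,0]},{"delta_pos":[0.065,0.044,-0.1],"rotation":[0,0,0]},{"delta_pos":[0.095,0.064,-0.1],"rotation":[0,0,0]},{"delta_pos":[0.125,0.084,-0.1],"rotation":[0,0,0]},{"delta_pos":[0.15,0.101,-0.1],"rotation":[0,0,0]},{"delta_pos":[0.166,0.111,-0.1],"rotation":[0,0,0]},{"delta_pos":[0.173,0.116,-0.1],"rotation":[0,0,0]}]'
python3 -m inch '[{"delta_pos":[0,0,0],"rotation":[0,0,0]},{"delta_pos":[0,0,0.01],"rotation":[0,0,0]},{"delta_pos":[0,0,0.02],"rotation":[0,0,0]},{"delta_pos":[0,0,0.03],"rotation":[0,0,0]},{"delta_pos":[0,0,0.035],"rotation":[0,0,0]},{"delta_pos":[0,0,0.035],"rotation":[0,0,0]},{"delta_pos":[0,0,0.035],"rotation":[0,0,0]},{"delta_pos":[0,0,0.035],"rotation":[0,0,0]},{"delta_pos":[0,0,0.035],"rotation":[0,0,0]},{"delta_pos":[0,0,0.035],"rotation":[0,0,0]}]'
python3 - <<'E'
from h import *
print(delta((.564,.057),.014))
o=manip.get_obs();p=o["tool_pos"]
print(np.round(project((.564,.057,.02),o)),np.round(project((p[0],p[1],p[2]+.022),o)))
im=eyes.grab_frame("wrist")[160:320,190:380,::-1];s=eyes.grab_frame("side")[120:220,220:340,::-1]
cv2.imwrite("pics/c6.png",np.hstack([cv2.resize(im,(400,337)),cv2.resize(s,(400,337),interpolation=2)]))
E
```

```text
time_s: 14.6
tool_pos: [0.5642, 0.0584, 0.0936]
tool_rot: [-180.0, -0.0, 90.1]
ft_force: [-0.9, -0.4, -0.8]
finger_gap: 0.62
grasp_force: 25.0
time_s: 15.6
tool_pos: [0.5639, 0.0571, 0.0592]
tool_rot: [180.0, -0.0, 90.0]
ft_force: [0.0, 0.1, -1.4]
finger_gap: 0.615
grasp_force: 25.0
[-0.1  0.  45.2]
[283. 226.] [283. 259.]
```

View pics/c6.png

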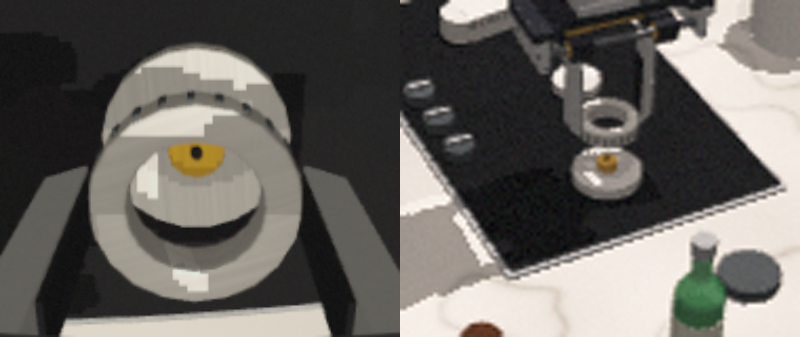

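The ring (256 px down) sits about 3 mm to +y of the base (jet at 283,233). I correct that while lowering.

```bash
python3 -m inch '[{"delta_pos":[-0.003,0,0.005],"rotation":[0,0,0]},{"delta_pos":[-0.003,0,0.013],"rotation":[0,0,0]},{"delta_pos":[-0.003,0,0.021],"rotation":[0,0,0]},{"delta_pos":[-0.003,0,0.028],"rotation":[0,0,0]},{"delta_pos":[-0.003,0,0.034],"rotation":[0,0,0]},{"delta_pos":[-0.003,0,0.038],"rotation":[0,0,0]},{"delta_pos":[-0.003,0,0.041],"rotation":[0,0,0]},{"delta_pos":[-0.003,0,0.043],"rotation":[0,0,0]},{"delta_pos":[-0.003,0,0.044],"rotation":[0,0,0]},{"delta_pos":[-0.003,0,0.044],"rotation":[0,0,0]}]'
python3 -m inch '[{"delta_pos":[0,0,0.001],"rotation":[0,0,0]},{"delta_pos":[0,0,0.001],"rotation":[0,0,0]},{"delta_pos":[0,0,0.001],"rotation":[0,0,0]},{"delta_pos":[0,0,0.001],"rotation":[0,0,0]},{"delta_pos":[0,0,0.001],"rotation":[0,0,0]},{"delta_pos":[0,0,0.001],"rotation":[0,0,0]},{"delta_pos":[0,0,0.001],"rotation":[0,0,0]},{"delta_pos":[0,0,0.001],"rotation":[0,0,0]},{"delta_pos":[0,0,0.001],"rotation":[0,0,0]},{"delta_pos":[0,0,0.001],"rotation":[0,0,0]}]'
```

```text
time_s: 16.7
tool_pos: [0.5639, 0.054, 0.015]
tool_rot: [180.0, -0.0, 90.0]
ft_force: [0.3, 0.8, 0.2]
finger_gap: 0.623
grasp_force: 25.0
time_s: 17.7
tool_pos: [0.5638, 0.0541, 0.014]
tool_rot: [180.0, -0.0, 90.0]
ft_force: [-0.2, 0.1, -0.3]
finger_gap: 0.618
grasp_force: 25.0
```

```bash
python3 -m inch '[{"delta_pos":[0,0,0],"rotation":[0,0,0]},{"delta_pos":[0,0,0],"rotation":[0,0,0]},{"delta_pos":[0,0,0],"rotation":[0,0,0]},{"delta_pos":[0,0,0],"rotation":[0,0,0]},{"delta_pos":[0,0,0],"rotation":[0,0,0]},{"delta_pos":[0,0,-0.02],"rotation":[0,0,0]},{"delta_pos":[0,0,-0.05],"rotation":[0,0,0]},{"delta_pos":[-0.02,0.008,-0.08],"rotation":[0,0,0]},{"delta_pos":[-0.055,0.021,-0.08],"rotation":[0,0,0]},{"delta_pos":[-0.09,0.034,-0.08],"rotation":[0,0,0]}]' 1 25
python3 - <<'E'
from h import *
print(delta((.6285,-.118),-.006))
im=eyes.grab_frame("wrist"); cv2.imwrite("pics/w3.png",im[:,:,::-1])
E
```

```text
time_s: 18.7
tool_pos: [0.5986, -0.0368, 0.0952]
tool_rot: [179.9, 0.0, 90.1]
ft_force: [0.2, 0.7, -0.2]
finger_gap: 1.002
grasp_force: 0.0
[-81.3  29.6 101.3]
```

View pics/w3.png

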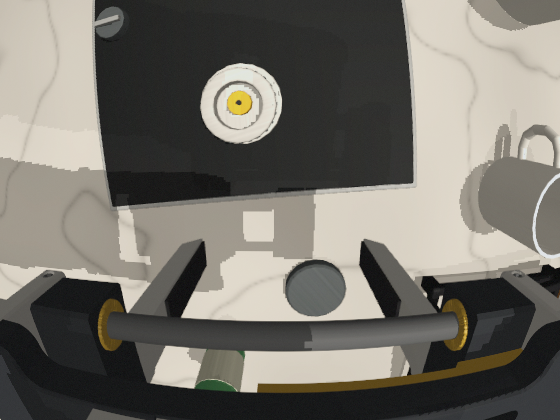

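The large ring lies on its base, with its hole around the jet (239,102). The large cap is at (316,287).

```bash
python3 -m inch '[{"delta_pos":[-0.035,0.013,0],"rotation":[0,0,0]},{"delta_pos":[-0.07,0.026,0],"rotation":[0,0,0]},{"delta_pos":[-0.082,0.03,0.005],"rotation":[0,0,0]},{"delta_pos":[-0.082,0.03,0.025],"rotation":[0,0,0]},{"delta_pos":[-0.082,0.03,0.05],"rotation":[0,0,0]},{"delta_pos":[-0.082,0.03,0.07],"rotation":[0,0,0]},{"delta_pos":[-0.082,0.03,0.085],"rotation":[0,0,0]},{"delta_pos":[-0.082,0.03,0.094],"rotation":[0,0,0]},{"delta_pos":[-0.082,0.03,0.099],"rotation":[0,0,0]},{"delta_pos":[-0.082,0.03,0.1],"rotation":[0,0,0]}]'
python3 -m inch '[{"delta_pos":[0,0,0],"rotation":[0,0,0]},{"delta_pos":[0,0,0],"rotation":[0,0,0]},{"delta_pos":[0,0,0],"rotation":[0,0,0]},{"delta_pos":[0,0,0],"rotation":[0,0,0]},{"delta_pos":[0,0,0],"rotation":[0,0,0]},{"delta_pos":[0,0,0],"rotation":[0,0,0]},{"delta_pos":[0,0,0],"rotation":[0,0,0]},{"delta_pos":[0,0,0],"rotation":[0,0,0]},{"delta_pos":[0,0,0],"rotation":[0,0,0]},{"delta_pos":[0,0,0],"rotation":[0,0,0]}]' 0.4 35
python3 - <<'E'
from h import *
o=np.load("w1.npy",allow_pickle=True).item()
# placed ring vs its base (w3), approx pose of that picture
o=dict(tool_pos=np.array([.5982,-.0362,.0945]),tool_rot=np.array([180,0,90.]))
im=cv2.imread("pics/w3.png");V=im.max(2);u,v,w=241,104,50
B=max(blobs(V[v-w:v+w,u-w:u+w]>110),key=lambda q:q[0]);C=max(cv2.findContours(B[2].astype(np.uint8),0,1)[0],key=len)[:,0]+[u-w,v-w]
X=np.array([onplane("wrist",c,.03,o) for c in C],np.float32)*1000; print(cv2.fitEllipse(X))
print("jet",onplane("wrist",(239,102),.03,o))
o=manip.get_obs();print(o["finger_gap"],o["tool_pos"])
# cap in hand: dark round blob
im=eyes.grab_frame("wrist")[:,:,::-1];cv2.imwrite("pics/w4.png",im)
p=o["tool_pos"]; print(np.round(project((p[0],p[1]+.03,p[2]+.0185),o)),np.round(project((p[0],p[1],p[2]+.02),o)))
c=im[200:290,283].max(1); print(list(c))
E
```

```text
time_s: 19.75
tool_pos: [0.6279, -0.1178, -0.0061]
tool_rot: [180.0, 0.0, 90.0]
ft_force: [-0.1, 0.2, 0.4]
finger_gap: 0.993
grasp_force: 0.0
time_s: 20.75
tool_pos: [0.6282, -0.118, -0.0057]
tool_rot: [179.9, 0.0, 90.0]
ft_force: [2.3, -0.7, 4.9]
finger_gap: 0.617
grasp_force: 35.0
((564.8226318359375, 56.48366928100586), (64.16326904296875, 64.7015380859375), 109.24822235107422)
jet [0.56387953 0.0572772 ]
0.6170105126707565 [ 0.6281622  -0.11801159 -0.00569277]
[283. 207.] [283. 258.]
[np.uint8(179), np.uint8(179), np.uint8(179), np.uint8(151), np.uint8(35), np.uint8(33), np.uint8(31), np.uint8(33), np.uint8(46), np.uint8(60), np.uint8(65), np.uint8(65), np.uint8(67), np.uint8(71), np.uint8(76), np.uint8(79), np.uint8(79), np.uint8(81), np.uint8(82), np.uint8(83), np.uint8(84), np.uint8(84), np.uint8(83), np.uint8(72), np.uint8(46), np.uint8(49), np.uint8(45), np.uint8(45), np.uint8(44), np.uint8(44), np.uint8(44), np.uint8(46), np.uint8(46), np.uint8(45), np.uint8(46), np.uint8(48), np.uint8(46), np.uint8(45), np.uint8(44), np.uint8(45), np.uint8(46), np.uint8(45), np.uint8(46), np.uint8(45), np.uint8(44), np.uint8(47), np.uint8(46), np.uint8(45), np.uint8(47), np.uint8(48), np.uint8(51), np.uint8(48), np.uint8(50), np.uint8(72), np.uint8(78), np.uint8(80), np.uint8(77), np.uint8(77), np.uint8(77), np.uint8(83), np.uint8(85), np.uint8(87), np.uint8(87), np.uint8(88), np.uint8(88), np.uint8(88), np.uint8(86), np.uint8(88), np.uint8(83), np.uint8(84), np.uint8(84), np.uint8(83), np.uint8(84), np.uint8(84), np.uint8(84), np.uint8(84), np.uint8(84), np.uint8(82), np.uint8(82), np.uint8(84), np.uint8(85), np.uint8(85), np.uint8(82), np.uint8(82), np.uint8(83), np.uint8(83), np.uint8(84), np.uint8(83), np.uint8(82), np.uint8(81)]
```

```bash
python3 -m inch '[{"delta_pos":[0,0,-0.02],"rotation":[0,0,0]},{"delta_pos":[0,0,-0.05],"rotation":[0,0,0]},{"delta_pos":[0.01,-0.004,-0.08],"rotation":[0,0,0]},{"delta_pos":[0.035,-0.013,-0.086],"rotation":[0,0,0]},{"delta_pos":[0.065,-0.024,-0.086],"rotation":[0,0,0]},{"delta_pos":[0.095,-0.035,-0.086],"rotation":[0,0,0]},{"delta_pos":[0.125,-0.046,-0.086],"rotation":[0,0,0]},{"delta_pos":[0.15,-0.055,-0.086],"rotation":[0,0,0]},{"delta_pos":[0.168,-0.061,-0.086],"rotation":[0,0,0]},{"delta_pos":[0.175,-0.064,-0.086],"rotation":[0,0,0]}]'
python3 -m inch '[{"delta_pos":[0,0,0],"rotation":[0,0,0]},{"delta_pos":[0,0,0.01],"rotation":[0,0,0]},{"delta_pos":[0,0,0.02],"rotation":[0,0,0]},{"delta_pos":[0,0,0.03],"rotation":[0,0,0]},{"delta_pos":[0,0,0.038],"rotation":[0,0,0]},{"delta_pos":[0,0,0.044],"rotation":[0,0,0]},{"delta_pos":[0,0,0.047],"rotation":[0,0,0]},{"delta_pos":[0,0,0.049],"rotation":[0,0,0]},{"delta_pos":[0,0,0.05],"rotation":[0,0,0]},{"delta_pos":[0,0,0.05],"rotation":[0,0,0]}]'
python3 -c "
from h import *
print(delta((.564,.057),.030))"
```

```text
time_s: 21.8
tool_pos: [0.5626, 0.0584, 0.0791]
tool_rot: [-179.9, -0.0, 90.1]
ft_force: [-0.3, -0.3, -2.7]
finger_gap: 0.617
grasp_force: 35.0
time_s: 22.8
tool_pos: [0.564, 0.0571, 0.0303]
tool_rot: [180.0, 0.0, 90.0]
ft_force: [-1.0, 0.1, -0.9]
finger_gap: 0.618
grasp_force: 35.0
[-0.1 -0.   0.3]
```

```bash
python3 -m inch '[{"delta_pos":[0,0,0.0005],"rotation":[0,0,0]},{"delta_pos":[0,0,0.0005],"rotation":[0,0,0]},{"delta_pos":[0,0,0.0005],"rotation":[0,0,0]},{"delta_pos":[0,0,0.0005],"rotation":[0,0,0]},{"delta_pos":[0,0,0.0005],"rotation":[0,0,0]},{"delta_pos":[0,0,-0.02],"rotation":[0,0,0]},{"delta_pos":[0,0,-0.05],"rotation":[0,0,0]},{"delta_pos":[0,0,-0.09],"rotation":[0,0,0]},{"delta_pos":[0,0,-0.13],"rotation":[0,0,0]},{"delta_pos":[-0.02,-0.004,-0.16],"rotation":[0,0,0]}]' 1 35
python3 -m inch '[{"delta_pos":[-0.045,-0.008,0],"rotation":[0,0,0]},{"delta_pos":[-0.093,-0.017,0],"rotation":[0,0,0]},{"delta_pos":[-0.141,-0.025,0],"rotation":[0,0,0]},{"delta_pos":[-0.189,-0.034,0],"rotation":[0,0,0]},{"delta_pos":[-0.237,-0.043,0],"rotation":[0,0,0]},{"delta_pos":[-0.285,-0.052,0],"rotation":[0,0,0]},{"delta_pos":[-0.333,-0.061,0],"rotation":[0,0,0]},{"delta_pos":[-0.381,-0.07,0],"rotation":[0,0,0]},{"delta_pos":[-0.429,-0.078,0],"rotation":[0,0,0]},{"delta_pos":[-0.477,-0.086,0.01],"rotation":[0,0,0]}]'
python3 -m inch '[{"delta_pos":[0,0,0.02],"rotation":[0,0,0]},{"delta_pos":[0,0,0.05],"rotation":[0,0,0]},{"delta_pos":[0,0,0.08],"rotation":[0,0,0]},{"delta_pos":[0,0,0.1],"rotation":[0,0,0]},{"delta_pos":[0,0,0.1],"rotation":[0,0,0]},{"delta_pos":[0,0,0.1],"rotation":[0,0,0]},{"delta_pos":[0,0,0.1],"rotation":[0,0,0]},{"delta_pos":[0,0,0.1],"rotation":[0,0,0]},{"delta_pos":[0,0,0.1],"rotation":[0,0,0]},{"delta_pos":[0,0,0.1],"rotation":[0,0,0]}]'
python3 - <<'E'
from h import *
o=manip.get_obs(); im=eyes.grab_frame("wrist")[:,:,::-1]; cv2.imwrite("pics/w5.png",im)
np.save("w5.npy",o,allow_pickle=True); print(o["tool_pos"])
u,v=map(int,project((.474,-.43,.016),o)); print(u,v)
w=34; R=cv2.resize(cv2.cvtColor(im,6)[v-w:v+w,u-w:u+w],None,fx=4,fy=4,interpolation=2)
H=cv2.HoughCircles(R,cv2.HOUGH_GRADIENT_ALT,1,4,param1=150,param2=.5,minRadius=30,maxRadius=130)
if H is not None:
    for c in H[0][:6]:
        p=c[:2]/4+[u-w,v-w]-.4; print(p,c[2]/4,onplane("wrist",p,.016,o).round(4),onplane("wrist",p,.0,o).round(4))
E
```

```text
time_s: 23.8
tool_pos: [0.5602, 0.0382, 0.1926]
tool_rot: [179.9, -0.0, 90.1]
ft_force: [-0.2, 0.2, -0.2]
finger_gap: 1.0
grasp_force: 0.0
time_s: 24.8
tool_pos: [0.4735, -0.4423, 0.1812]
tool_rot: [179.9, 0.1, 90.0]
ft_force: [0.2, 0.0, 0.5]
finger_gap: 0.996
grasp_force: 0.0
time_s: 25.8
tool_pos: [0.4739, -0.44, 0.0804]
tool_rot: [180.0, 0.0, 90.0]
ft_force: [-0.3, 0.1, 0.8]
finger_gap: 0.998
grasp_force: 0.0
[ 0.47394101 -0.44004464  0.0804186 ]
282 204
[281.6 208.6] 25.62157 [ 0.473  -0.4333] [ 0.473  -0.4377]
[277.85 202.35] 20.299519 [ 0.47  -0.428] [ 0.4697 -0.432 ]
[284.85 201.35] 21.136951 [ 0.4757 -0.4272] [ 0.4758 -0.4312]
[283.35 206.35] 15.939615 [ 0.4745 -0.4314] [ 0.4745 -0.4356]
[276.35 197.85] 20.635542 [ 0.4688 -0.4242] [ 0.4685 -0.428 ]
[287.85 205.35] 20.820734 [ 0.4782 -0.4305] [ 0.4784 -0.4347]
```

```bash
python3 -m inch '[{"delta_pos":[0.0075,0,0.01],"rotation":[0,0,0]},{"delta_pos":[0.0075,0,0.03],"rotation":[0,0,0]},{"delta_pos":[0.0075,0,0.05],"rotation":[0,0,0]},{"delta_pos":[0.0075,0,0.065],"rotation":[0,0,0]},{"delta_pos":[0.0075,0,0.077],"rotation":[0,0,0]},{"delta_pos":[0.0075,0,0.083],"rotation":[0,0,0]},{"delta_pos":[0.0075,0,0.086],"rotation":[0,0,0]},{"delta_pos":[0.0075,0,0.0865],"rotation":[0,0,0]},{"delta_pos":[0.0075,0,0.0865],"rotation":[0,0,0]},{"delta_pos":[0.0075,0,0.0865],"rotation":[0,0,0]}]'
python3 -m inch '[{"delta_pos":[0,0,0],"rotation":[0,0,0]},{"delta_pos":[0,0,0],"rotation":[0,0,0]},{"delta_pos":[0,0,0],"rotation":[0,0,0]},{"delta_pos":[0,0,0],"rotation":[0,0,0]},{"delta_pos":[0,0,0],"rotation":[0,0,0]},{"delta_pos":[0,0,0],"rotation":[0,0,0]},{"delta_pos":[0,0,0],"rotation":[0,0,0]},{"delta_pos":[0,0,0],"rotation":[0,0,0]},{"delta_pos":[0,0,0],"rotation":[0,0,0]},{"delta_pos":[0,0,0],"rotation":[0,0,0]}]' 0.2 25
python3 - <<'E'
from h import *
o=manip.get_obs(); im=eyes.grab_frame("wrist")[:,:,::-1]; cv2.imwrite("pics/w6.png",im); p=o["tool_pos"];print(p)
u,v=map(int,project((p[0],p[1],p[2]+.022),o)); print(u,v)
w=40; R=cv2.resize(cv2.cvtColor(im,6)[v-w:v+w,u-w:u+w],None,fx=4,fy=4,interpolation=2)
H=cv2.HoughCircles(R,cv2.HOUGH_GRADIENT_ALT,1,4,param1=150,param2=.5,minRadius=50,maxRadius=150)
if H is not None:
    for c in H[0][:6]: print(c[:2]/4+[u-w,v-w]-.4,c[2]/4)
E
```

```text
time_s: 26.85
tool_pos: [0.474, -0.4327, -0.0059]
tool_rot: [180.0, 0.0, 90.0]
ft_force: [0.2, -0.9, -0.1]
finger_gap: 1.001
grasp_force: 0.0
time_s: 27.85
tool_pos: [0.4738, -0.4324, -0.0066]
tool_rot: [180.0, 0.0, 90.0]
ft_force: [-0.4, -0.5, 0.2]
finger_gap: 0.441
grasp_force: 25.0
[ 0.47383121 -0.43244952 -0.00655519]
282 259
[288.85 252.1 ] 29.938374
[282.6  260.85] 36.13296
[275.85 251.35] 26.924225
[282.1 256.1] 23.184107
[283.35 243.1 ] 23.932928
[283.6 240.6] 26.317543
```

```bash
python3 -m inch '[{"delta_pos":[0,0,-0.02],"rotation":[0,0,0]},{"delta_pos":[0,0,-0.06],"rotation":[0,0,0]},{"delta_pos":[0,0,-0.105],"rotation":[0,0,0]},{"delta_pos":[0,0,-0.15],"rotation":[0,0,0]},{"delta_pos":[0.015,0.003,-0.185],"rotation":[0,0,0]},{"delta_pos":[0.05,0.009,-0.196],"rotation":[0,0,0]},{"delta_pos":[0.095,0.018,-0.196],"rotation":[0,0,0]},{"delta_pos":[0.14,0.026,-0.196],"rotation":[0,0,0]},{"delta_pos":[0.185,0.034,-0.196],"rotation":[0,0,0]},{"delta_pos":[0.23,0.043,-0.196],"rotation":[0,0,0]}]'
python3 -m inch '[{"delta_pos":[0.045,0.008,0],"rotation":[0,0,0]},{"delta_pos":[0.09,0.017,0],"rotation":[0,0,0]},{"delta_pos":[0.135,0.025,0],"rotation":[0,0,0]},{"delta_pos":[0.18,0.033,0],"rotation":[0,0,0]},{"delta_pos":[0.225,0.042,0],"rotation":[0,0,0]},{"delta_pos":[0.27,0.05,0],"rotation":[0,0,0]},{"delta_pos":[0.315,0.058,0.005],"rotation":[0,0,0]},{"delta_pos":[0.355,0.066,0.02],"rotation":[0,0,0]},{"delta_pos":[0.389,0.072,0.04],"rotation":[0,0,0]},{"delta_pos":[0.4065,0.075,0.07],"rotation":[0,0,0]}]'
python3 -m inch '[{"delta_pos":[0,0,0.03],"rotation":[0,0,0]},{"delta_pos":[0,0,0.06],"rotation":[0,0,0]},{"delta_pos":[0,0,0.06],"rotation":[0,0,0]},{"delta_pos":[0,0,0.06],"rotation":[0,0,0]},{"delta_pos":[0,0,0.06],"rotation":[0,0,0]},{"delta_pos":[0,0,0.06],"rotation":[0,0,0]},{"delta_pos":[0,0,0.06],"rotation":[0,0,0]},{"delta_pos":[0,0,0.06],"rotation":[0,0,0]},{"delta_pos":[0,0,0.06],"rotation":[0,0,0]},{"delta_pos":[0,0,0.06],"rotation":[0,0,0]}]'
python3 - <<'E'
from h import *
o=manip.get_obs(); im=eyes.grab_frame("wrist")[:,:,::-1]; cv2.imwrite("pics/w7.png",im); p=o["tool_pos"];print(p)
print(delta((.592,.204),.014))
print("ring pred",project((p[0],p[1],p[2]+.022),o),"jet pred",project((.592,.204,.03),o))
h=cv2.cvtColor(im,cv2.COLOR_BGR2HSV); m=cv2.inRange(h,(15,120,80),(35,255,255))
for b in blobs(m,10):
    print(b[0],b[1],onplane("wrist",b[1],.03,o))
cv2.imwrite("pics/c7.png",cv2.resize(im[160:320,190:380],(760,640))[:600])
E
```

```text
time_s: 28.9
tool_pos: [0.5167, -0.2007, 0.1896]
tool_rot: [180.0, 0.0, 90.0]
ft_force: [1.1, -0.2, -1.0]
finger_gap: 0.438
grasp_force: 25.0
time_s: 29.9
tool_pos: [0.5924, 0.207, 0.1197]
tool_rot: [179.9, -0.1, 90.1]
ft_force: [0.6, -0.6, -0.1]
finger_gap: 0.441
grasp_force: 25.0
time_s: 30.9
tool_pos: [0.5918, 0.204, 0.0595]
tool_rot: [180.0, -0.0, 90.0]
ft_force: [0.1, -0.2, -1.2]
finger_gap: 0.442
grasp_force: 25.0
[0.59182846 0.2040488  0.05952127]
[-0.   0.2 45.5]
ring pred (np.float64(282.6950579165594), np.float64(259.42321244875654)) jet pred (np.float64(282.95009783629916), np.float64(230.3349260654653))
473 [196.37420719 333.44820296] [0.51718077 0.10843223]
483 [368.37267081 333.58592133] [0.66590604 0.10838491]
2993 [317.89208152 381.66288005] [0.62499127 0.05149786]
```

```bash
python3 -m inch '[{"delta_pos":[0,0,0.005],"rotation":[0,0,0]},{"delta_pos":[0,0,0.013],"rotation":[0,0,0]},{"delta_pos":[0,0,0.021],"rotation":[0,0,0]},{"delta_pos":[0,0,0.028],"rotation":[0,0,0]},{"delta_pos":[0,0,0.034],"rotation":[0,0,0]},{"delta_pos":[0,0,0.038],"rotation":[0,0,0]},{"delta_pos":[0,0,0.041],"rotation":[0,0,0]},{"delta_pos":[0,0,0.043],"rotation":[0,0,0]},{"delta_pos":[0,0,0.045],"rotation":[0,0,0]},{"delta_pos":[0,0,0.0455],"rotation":[0,0,0]}]'
python3 -m inch '[{"delta_pos":[0,0,0],"rotation":[0,0,0]},{"delta_pos":[0,0,0],"rotation":[0,0,0]},{"delta_pos":[0,0,0],"rotation":[0,0,0]},{"delta_pos":[0,0,0],"rotation":[0,0,0]},{"delta_pos":[0,0,0],"rotation":[0,0,0]},{"delta_pos":[0,0,-0.02],"rotation":[0,0,0]},{"delta_pos":[0,0,-0.05],"rotation":[0,0,0]},{"delta_pos":[0,0,-0.09],"rotation":[0,0,0]},{"delta_pos":[0,0,-0.13],"rotation":[0,0,0]},{"delta_pos":[-0.02,-0.005,-0.17],"rotation":[0,0,0]}]' 1 25
python3 -m inch '[{"delta_pos":[-0.045,-0.013,0],"rotation":[0,0,0]},{"delta_pos":[-0.09,-0.026,0],"rotation":[0,0,0]},{"delta_pos":[-0.135,-0.038,0],"rotation":[0,0,0]},{"delta_pos":[-0.18,-0.05,0],"rotation":[0,0,0]},{"delta_pos":[-0.225,-0.063,0],"rotation":[0,0,0]},{"delta_pos":[-0.27,-0.075,0],"rotation":[0,0,0]},{"delta_pos":[-0.315,-0.088,0],"rotation":[0,0,0]},{"delta_pos":[-0.36,-0.1,0],"rotation":[0,0,0]},{"delta_pos":[-0.405,-0.114,0],"rotation":[0,0,0]},{"delta_pos":[-0.45,-0.13,0],"rotation":[0,0,0]}]'
python3 -c "
from h import *
print(delta((.4525,-.2965),-.006))"
```

```text
time_s: 31.95
tool_pos: [0.5918, 0.2041, 0.0139]
tool_rot: [-180.0, -0.0, 90.0]
ft_force: [-0.6, -0.3, -0.2]
finger_gap: 0.44
grasp_force: 25.0
time_s: 32.95
tool_pos: [0.5866, 0.1851, 0.1855]
tool_rot: [180.0, -0.0, 90.1]
ft_force: [0.1, -0.2, 0.3]
finger_gap: 1.001
grasp_force: 0.0
time_s: 33.95
tool_pos: [0.456, -0.2677, 0.1842]
tool_rot: [180.0, 0.0, 90.0]
ft_force: [0.4, 0.6, 0.3]
finger_gap: 1.002
grasp_force: 0.0
[-28.8  -3.6 190.2]
```

```bash
python3 -m inch '[{"delta_pos":[-0.03,-0.0045,0],"rotation":[0,0,0]},{"delta_pos":[-0.0305,-0.0045,0.03],"rotation":[0,0,0]},{"delta_pos":[-0.0305,-0.0045,0.065],"rotation":[0,0,0]},{"delta_pos":[-0.0305,-0.0045,0.095],"rotation":[0,0,0]},{"delta_pos":[-0.0305,-0.0045,0.104],"rotation":[0,0,0]},{"delta_pos":[-0.0305,-0.0045,0.104],"rotation":[0,0,0]},{"delta_pos":[-0.0305,-0.0045,0.104],"rotation":[0,0,0]},{"delta_pos":[-0.0305,-0.0045,0.104],"rotation":[0,0,0]},{"delta_pos":[-0.0305,-0.0045,0.104],"rotation":[0,0,0]},{"delta_pos":[-0.0305,-0.0045,0.104],"rotation":[0,0,0]}]'
python3 - <<'E'
from h import *
o=manip.get_obs(); im=eyes.grab_frame("wrist")[:,:,::-1]; cv2.imwrite("pics/w8.png",im); V=im.max(2)
print(o["tool_pos"]); u,v=map(int,project((.4525,-.2965,.0127),o)); w=40; print(u,v)
for t in (60,75,90):
    m=cv2.morphologyEx((V[v-w:v+w,u-w:u+w]<t).astype(np.uint8),cv2.MORPH_OPEN,np.ones((13,13)))
    if not m.any(): continue
    C=max(cv2.findContours(m,0,1)[0],key=len)[:,0]+[u-w,v-w]
    X=np.array([onplane("wrist",c,.0127,o) for c in C],np.float32)*1000
    print(t,cv2.fitEllipse(X))
E
```

```text
time_s: 34.95
tool_pos: [0.4526, -0.2966, 0.0807]
tool_rot: [179.9, 0.0, 90.0]
ft_force: [-0.4, 0.2, -0.2]
finger_gap: 1.002
grasp_force: 0.0
[ 0.45260403 -0.29660778  0.08068883]
282 215
60 ((455.274658203125, -295.6549377441406), (34.52405548095703, 40.87237548828125), 43.63592529296875)
75 ((454.8956604003906, -294.6231994628906), (34.60577392578125, 43.19194412231445), 37.51347351074219)
90 ((453.0037841796875, -296.5881042480469), (40.18378448486328, 42.52149963378906), 8.414459228515625)
```

```bash
python3 -m inch '[{"delta_pos":[0,0,0.01],"rotation":[0,0,0]},{"delta_pos":[0,0,0.03],"rotation":[0,0,0]},{"delta_pos":[0,0,0.05],"rotation":[0,0,0]},{"delta_pos":[0,0,0.065],"rotation":[0,0,0]},{"delta_pos":[0,0,0.077],"rotation":[0,0,0]},{"delta_pos":[0,0,0.083],"rotation":[0,0,0]},{"delta_pos":[0,0,0.086],"rotation":[0,0,0]},{"delta_pos":[0,0,0.0865],"rotation":[0,0,0]},{"delta_pos":[0,0,0.0865],"rotation":[0,0,0]},{"delta_pos":[0,0,0.0865],"rotation":[0,0,0]}]'
python3 -m inch '[{"delta_pos":[0,0,0],"rotation":[0,0,0]},{"delta_pos":[0,0,0],"rotation":[0,0,0]},{"delta_pos":[0,0,0],"rotation":[0,0,0]},{"delta_pos":[0,0,0],"rotation":[0,0,0]},{"delta_pos":[0,0,0],"rotation":[0,0,0]},{"delta_pos":[0,0,0],"rotation":[0,0,0]},{"delta_pos":[0,0,0],"rotation":[0,0,0]},{"delta_pos":[0,0,0],"rotation":[0,0,0]},{"delta_pos":[0,0,0],"rotation":[0,0,0]},{"delta_pos":[0,0,0],"rotation":[0,0,0]}]' 0.2 30
python3 - <<'E'
from h import *
o=manip.get_obs(); im=eyes.grab_frame("wrist")[:,:,::-1]; cv2.imwrite("pics/w9.png",im); p=o["tool_pos"];print(p)
print("rim pred, side top",project((p[0],p[1]+.021,p[2]+.0175),o),"side bottom",project((p[0],p[1]+.021,p[2]+.006),o))
print(im[205:240,283].max(1).tolist())
E
```

```text
time_s: 36.0
tool_pos: [0.4526, -0.2967, -0.006]
tool_rot: [180.0, 0.0, 90.0]
ft_force: [0.2, 0.6, 0.3]
finger_gap: 0.995
grasp_force: 0.0
time_s: 37.0
tool_pos: [0.4523, -0.2964, -0.0065]
tool_rot: [180.0, 0.0, 90.0]
ft_force: [0.2, -0.1, 0.5]
finger_gap: 0.43
grasp_force: 30.0
[ 0.45234661 -0.29644119 -0.00653835]
rim pred, side top (np.float64(282.7048706550059), np.float64(222.34830179101445)) side bottom (np.float64(282.7085840257188), np.float64(216.54708799561698))
[172, 169, 165, 144, 99, 98, 100, 101, 102, 103, 105, 106, 108, 108, 110, 89, 29, 30, 27, 29, 35, 36, 42, 40, 39, 43, 45, 45, 44, 42, 44, 45, 45, 44, 47]
```

The cap sits about 2 mm to -y in the grip, so I place with +2 mm.

```bash
python3 -m inch '[{"delta_pos":[0,0,-0.02],"rotation":[0,0,0]},{"delta_pos":[0,0,-0.06],"rotation":[0,0,0]},{"delta_pos":[0,0,-0.105],"rotation":[0,0,0]},{"delta_pos":[0,0,-0.15],"rotation":[0,0,0]},{"delta_pos":[0.01,0.003,-0.185],"rotation":[0,0,0]},{"delta_pos":[0.04,0.011,-0.196],"rotation":[0,0,0]},{"delta_pos":[0.08,0.022,-0.196],"rotation":[0,0,0]},{"delta_pos":[0.12,0.033,-0.196],"rotation":[0,0,0]},{"delta_pos":[0.165,0.046,-0.196],"rotation":[0,0,0]},{"delta_pos":[0.21,0.058,-0.196],"rotation":[0,0,0]}]'
python3 -m inch '[{"delta_pos":[0.045,0.012,0],"rotation":[0,0,0]},{"delta_pos":[0.09,0.025,0],"rotation":[0,0,0]},{"delta_pos":[0.135,0.037,0],"rotation":[0,0,0]},{"delta_pos":[0.18,0.05,0],"rotation":[0,0,0]},{"delta_pos":[0.22,0.062,0],"rotation":[0,0,0]},{"delta_pos":[0.255,0.072,0.005],"rotation":[0,0,0]},{"delta_pos":[0.28,0.078,0.02],"rotation":[0,0,0]},{"delta_pos":[0.2925,0.0815,0.05],"rotation":[0,0,0]},{"delta_pos":[0.2925,0.0815,0.085],"rotation":[0,0,0]},{"delta_pos":[0.2925,0.0815,0.11],"rotation":[0,0,0]}]'
python3 -c "
from h import *
print(delta((.592,.206),.030))"
```

```text
time_s: 38.05
tool_pos: [0.5104, -0.0847, 0.1894]
tool_rot: [-180.0, -0.0, 90.0]
ft_force: [0.6, -0.6, -0.9]
finger_gap: 0.429
grasp_force: 30.0
time_s: 39.05
tool_pos: [0.5908, 0.2063, 0.0768]
tool_rot: [-179.9, 0.0, 90.0]
ft_force: [0.2, -0.1, -1.5]
finger_gap: 0.429
grasp_force: 30.0
[-0.3  1.3 46.8]
```

```bash
python3 -m inch '[{"delta_pos":[0,0,0.005],"rotation":[0,0,0]},{"delta_pos":[0,0,0.013],"rotation":[0,0,0]},{"delta_pos":[0,0,0.021],"rotation":[0,0,0]},{"delta_pos":[0,0,0.029],"rotation":[0,0,0]},{"delta_pos":[0,0,0.036],"rotation":[0,0,0]},{"delta_pos":[0,0,0.042],"rotation":[0,0,0]},{"delta_pos":[0,0,0.046],"rotation":[0,0,0]},{"delta_pos":[0,0,0.048],"rotation":[0,0,0]},{"delta_pos":[0,0,0.0495],"rotation":[0,0,0]},{"delta_pos":[0,0,0.0495],"rotation":[0,0,0]}]'
python3 -m inch '[{"delta_pos":[0,0,0.0005],"rotation":[0,0,0]},{"delta_pos":[0,0,0.0005],"rotation":[0,0,0]},{"delta_pos":[0,0,0.0005],"rotation":[0,0,0]},{"delta_pos":[0,0,0.0005],"rotation":[0,0,0]},{"delta_pos":[0,0,0.0005],"rotation":[0,0,0]},{"delta_pos":[0,0,-0.02],"rotation":[0,0,0]},{"delta_pos":[0,0,-0.05],"rotation":[0,0,0]},{"delta_pos":[0,0,-0.09],"rotation":[0,0,0]},{"delta_pos":[0,0,-0.13],"rotation":[0,0,0]},{"delta_pos":[-0.02,0.002,-0.165],"rotation":[0,0,0]}]' 1 30
python3 -m inch '[{"delta_pos":[-0.04,0.004,0],"rotation":[0,0,0.1]},{"delta_pos":[-0.088,0.008,0],"rotation":[0,0,0.2]},{"delta_pos":[-0.136,0.012,0],"rotation":[0,0,0.3]},{"delta_pos":[-0.184,0.017,0],"rotation":[0,0,0.4]},{"delta_pos":[-0.232,0.021,0],"rotation":[0,0,0.5]},{"delta_pos":[-0.28,0.025,0],"rotation":[0,0,0.61]},{"delta_pos":[-0.328,0.03,0],"rotation":[0,0,0.72]},{"delta_pos":[-0.376,0.034,0],"rotation":[0,0,0.83]},{"delta_pos":[-0.424,0.039,0],"rotation":[0,0,0.94]},{"delta_pos":[-0.472,0.043,0],"rotation":[0,0,1.0175]}]'
python3 -c "
from h import *
o=manip.get_obs();print(delta((.637,-.291),.09),o['tool_rot'],o['joint_pos'])"
```

```text
time_s: 40.05
tool_pos: [0.5919, 0.2061, 0.03]
tool_rot: [180.0, -0.0, 90.0]
ft_force: [-0.2, 0.2, -0.7]
finger_gap: 0.429
grasp_force: 30.0
time_s: 41.05
tool_pos: [0.5936, 0.1874, 0.1972]
tool_rot: [179.9, -0.0, 90.1]
ft_force: [0.3, -0.8, -0.1]
finger_gap: 1.001
grasp_force: 0.0
time_s: 42.05
tool_pos: [0.6367, -0.2879, 0.1951]
tool_rot: [180.0, -0.0, 31.4]
ft_force: [0.5, 0.7, 0.4]
finger_gap: 1.001
grasp_force: 0.0
[ -1.3   2.8 105.1] [ 1.79992112e+02 -4.89521606e-03  3.14483701e+01] [-2.73378226e+01  3.70625522e+01  5.80361173e+01  9.93573073e-05
  8.48920478e+01  3.12137988e+01]
```

```bash
python3 -m inch '[{"delta_pos":[-0.0026,0.0043,0.02],"rotation":[0,0,0]},{"delta_pos":[-0.0026,0.0043,0.05],"rotation":[0,0,0]},{"delta_pos":[-0.0026,0.0043,0.08],"rotation":[0,0,0]},{"delta_pos":[-0.0026,0.0043,0.1],"rotation":[0,0,0]},{"delta_pos":[-0.0026,0.0043,0.105],"rotation":[0,0,0]},{"delta_pos":[-0.0026,0.0043,0.105],"rotation":[0,0,0]},{"delta_pos":[-0.0026,0.0043,0.105],"rotation":[0,0,0]},{"delta_pos":[-0.0026,0.0043,0.105],"rotation":[0,0,0]},{"delta_pos":[-0.0026,0.0043,0.105],"rotation":[0,0,0]},{"delta_pos":[-0.0026,0.0043,0.105],"rotation":[0,0,0]}]'
python3 - <<'E'
from h import *
o=manip.get_obs(); im=eyes.grab_frame("wrist")[:,:,::-1]; cv2.imwrite("pics/w10.png",im); V=im.max(2)
print(o["tool_pos"],o["tool_rot"]); u,v=map(int,project((.637,-.291,.0127),o)); print(u,v)
w=42
for t in (70,90,105):
    m=cv2.morphologyEx((V[v-75:v+75,u-w:u+w]<t).astype(np.uint8),cv2.MORPH_OPEN,np.ones((15,15)))
    if not m.any(): continue
    C=max(cv2.findContours(m,0,1)[0],key=len)[:,0]+[u-w,v-75]
    X=np.array([onplane("wrist",c,.0127,o) for c in C],np.float32)*1000
    print(t,cv2.minAreaRect(X), C.min(0),C.max(0))
E
```

```text
time_s: 43.05
tool_pos: [0.637, -0.291, 0.0905]
tool_rot: [180.0, -0.0, 31.7]
ft_force: [0.7, 0.1, 0.3]
finger_gap: 0.999
grasp_force: 0.0
[ 0.63701288 -0.29104994  0.09053054] [ 1.79963157e+02 -2.00452781e-02  3.17028125e+01]
282 211
70 ((653.3084716796875, -296.058837890625), (26.584800720214844, 16.546016693115234), 31.946578979492188) [288 184] [307 214]
90 ((639.5247802734375, -292.5660400390625), (94.312255859375, 39.490257263183594), 30.80388641357422) [263 156] [308 260]
105 ((639.440673828125, -292.4518737792969), (94.12924194335938, 40.24230194091797), 31.767004013061523) [262 156] [309 260]
```

View pics/w10.png

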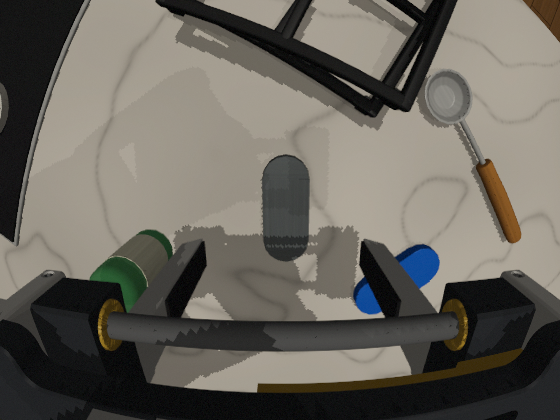

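The oval cap (285,208) is aligned with the fingers. The bottle is on the left (130,270) and a blue decoy on the right (398,280), so I check clearances first.

Run:
```python
from h import *
o2=np.load("w2.npy",allow_pickle=True).item()
print("bottle from w2",onplane("wrist",(289,135),.15,o2))
o=dict(tool_pos=np.array([.637,-.291,.0905]),tool_rot=np.array([180,0,31.7]))
W=Ro.from_euler("xyz",o["tool_rot"],degrees=True).as_matrix(); p=o["tool_pos"]
im=cv2.imread("pics/w10.png");h=cv2.cvtColor(im,40)
b=max(blobs(cv2.inRange(h,(105,120,60),(125,255,255)),50),key=lambda q:q[0])
ys,xs=np.nonzero(b[2]); T=np.array([W.T@(np.array([*onplane("wrist",(x,y),.007,o),.007])-p) for x,y in zip(xs[::7],ys[::7])])
print("blue tool x",T[:,0].min(),T[:,0].max(),"y",T[:,1].min(),T[:,1].max(), "y min within |x|<.012",T[abs(T[:,0])<.012,1].min(initial=9))
for bxy in [(.531,-.205),onplane("wrist",(289,135),.15,o2)]: print("bottle tool",W.T@(np.array([*bxy,.1])-p))
print(delta((.6395,-.2925),-.006))
```

```text
bottle from w2 [ 0.53442444 -0.2029028 ]
blue tool x -0.08141630896197342 -0.03536876070751641 y 0.10976856366779225 0.15848853174811625 y min within |x|<.012 9.0
bottle tool [-0.04499542 -0.12886975 -0.0095    ]
bottle tool [-0.04097984 -0.12885462 -0.0095    ]
[ 1.3  2.5 96.4]
```

```bash
python3 -m inch '[{"delta_pos":[0.0015,0.0025,0.01],"rotation":[0,0,0]},{"delta_pos":[0.0015,0.0025,0.03],"rotation":[0,0,0]},{"delta_pos":[0.0015,0.0025,0.05],"rotation":[0,0,0]},{"delta_pos":[0.0015,0.0025,0.068],"rotation":[0,0,0]},{"delta_pos":[0.0015,0.0025,0.082],"rotation":[0,0,0]},{"delta_pos":[0.0015,0.0025,0.09],"rotation":[0,0,0]},{"delta_pos":[0.0015,0.0025,0.095],"rotation":[0,0,0]},{"delta_pos":[0.0015,0.0025,0.096],"rotation":[0,0,0]},{"delta_pos":[0.0015,0.0025,0.096],"rotation":[0,0,0]},{"delta_pos":[0.0015,0.0025,0.096],"rotation":[0,0,0]}]'
python3 -m inch '[{"delta_pos":[0,0,0],"rotation":[0,0,0]},{"delta_pos":[0,0,0],"rotation":[0,0,0]},{"delta_pos":[0,0,0],"rotation":[0,0,0]},{"delta_pos":[0,0,0],"rotation":[0,0,0]},{"delta_pos":[0,0,0],"rotation":[0,0,0]},{"delta_pos":[0,0,0],"rotation":[0,0,0]},{"delta_pos":[0,0,0],"rotation":[0,0,0]},{"delta_pos":[0,0,0],"rotation":[0,0,0]},{"delta_pos":[0,0,0],"rotation":[0,0,0]},{"delta_pos":[0,0,0],"rotation":[0,0,0]}]' 0.2 45
python3 -m inch '[{"delta_pos":[0,0,-0.01],"rotation":[0,0,0]},{"delta_pos":[0,0,-0.035],"rotation":[0,0,0]},{"delta_pos":[0,0,-0.065],"rotation":[0,0,0]},{"delta_pos":[0,0,-0.1],"rotation":[0,0,0]},{"delta_pos":[0,0,-0.135],"rotation":[0,0,0]},{"delta_pos":[0,0,-0.165],"rotation":[0,0,0]},{"delta_pos":[0,0,-0.185],"rotation":[0,0,0]},{"delta_pos":[0,0,-0.196],"rotation":[0,0,0]},{"delta_pos":[0,0,-0.196],"rotation":[0,0,0]},{"delta_pos":[0,0,-0.196],"rotation":[0,0,0]}]'
python3 - <<'E'
from h import *
o=manip.get_obs(); im=eyes.grab_frame("wrist")[:,:,::-1]; cv2.imwrite("pics/w11.png",im); p=o["tool_pos"];V=im.max(2)
W=Ro.from_euler("xyz",o["tool_rot"],degrees=True).as_matrix()
for x in (.048,-.048): print(project(p+W@np.array([x,0,-.018]),o))
print(V[170:235,283].tolist()); print(delta((.541,.345),.19),o["tool_rot"])
E
```

```text
time_s: 44.1
tool_pos: [0.6398, -0.2925, -0.0052]
tool_rot: [179.9, -0.0, 31.7]
ft_force: [-0.1, -1.0, -0.7]
finger_gap: 1.001
grasp_force: 0.0
time_s: 45.1
tool_pos: [0.6395, -0.2923, -0.0061]
tool_rot: [180.0, 0.0, 31.7]
ft_force: [0.1, -0.0, 0.0]
finger_gap: 0.416
grasp_force: 45.0
time_s: 46.1
tool_pos: [0.6391, -0.2921, 0.1887]
tool_rot: [-179.9, 0.0, 31.7]
ft_force: [0.1, 0.5, -2.8]
finger_gap: 0.417
grasp_force: 45.0
(np.float64(282.8997203145305), np.float64(175.0013182631676))
(np.float64(282.841904805833), np.float64(323.129475742257))
[167, 173, 159, 62, 31, 36, 47, 68, 76, 77, 77, 76, 75, 76, 74, 76, 77, 75, 76, 76, 75, 76, 74, 75, 73, 74, 74, 74, 74, 75, 74, 74, 74, 72, 71, 72, 70, 73, 73, 72, 73, 72, 70, 71, 70, 71, 72, 72, 72, 73, 71, 72, 72, 71, 72, 73, 71, 73, 72, 73, 73, 72, 71, 71, 70]
[ 251.4 -593.5   -0.8] [-1.79919585e+02  4.94009612e-02  3.17008874e+01]
```

```bash
python3 -m inch '[{"delta_pos":[0.01,-0.024,0],"rotation":[0,0,0]},{"delta_pos":[0.028,-0.066,0],"rotation":[0,0,0]},{"delta_pos":[0.046,-0.109,0],"rotation":[0,0,0]},{"delta_pos":[0.064,-0.152,0],"rotation":[0,0,0]},{"delta_pos":[0.083,-0.196,0],"rotation":[0,0,0]},{"delta_pos":[0.102,-0.24,0],"rotation":[0,0,0]},{"delta_pos":[0.12,-0.284,0],"rotation":[0,0,0]},{"delta_pos":[0.139,-0.328,0],"rotation":[0,0,0]},{"delta_pos":[0.158,-0.372,0],"rotation":[0,0,0]},{"delta_pos":[0.176,-0.416,0],"rotation":[0,0,0]}]'
python3 -m inch '[{"delta_pos":[0.017,-0.04,0],"rotation":[0,0,0.07]},{"delta_pos":[0.034,-0.08,0],"rotation":[0,0,0.14]},{"delta_pos":[0.05,-0.12,0],"rotation":[0,0,0.21]},{"delta_pos":[0.064,-0.152,0.015],"rotation":[0,0,0.28]},{"delta_pos":[0.073,-0.172,0.035],"rotation":[0,0,0.34]},{"delta_pos":[0.075,-0.178,0.06],"rotation":[0,0,0.363]},{"delta_pos":[0.075,-0.178,0.08],"rotation":[0,0,0.363]},{"delta_pos":[0.075,-0.178,0.09],"rotation":[0,0,0.363]},{"delta_pos":[0.075,-0.178,0.09],"rotation":[0,0,0.363]},{"delta_pos":[0.075,-0.178,0.09],"rotation":[0,0,0.363]}]'
python3 - <<'E'
from h import *
o=manip.get_obs(); print(o["tool_pos"],o["tool_rot"],delta((.541,.345),.030))
im=eyes.grab_frame("wrist")[:,:,::-1]; cv2.imwrite("pics/w12.png",im)
s=eyes.grab_frame("side")[:,:,::-1]; cv2.imwrite("pics/s12.png",s)
E
```

```text
time_s: 47.15
tool_pos: [0.5696, 0.1559, 0.1888]
tool_rot: [-180.0, 0.1, 31.7]
ft_force: [0.9, 0.3, -3.1]
finger_gap: 0.417
grasp_force: 45.0
time_s: 48.15
tool_pos: [0.5412, 0.3448, 0.1006]
tool_rot: [-180.0, -0.0, 10.9]
ft_force: [-0.9, 0.8, -2.3]
finger_gap: 0.42
grasp_force: 45.0
[0.54119629 0.34484537 0.10055758] [-1.79989774e+02 -2.94118437e-02  1.08837504e+01] [-0.2 -0.2 70.6]
```

```bash
python3 -m inch '[{"delta_pos":[0,0,0.008],"rotation":[0,0,0]},{"delta_pos":[0,0,0.02],"rotation":[0,0,0]},{"delta_pos":[0,0,0.032],"rotation":[0,0,0]},{"delta_pos":[0,0,0.044],"rotation":[0,0,0]},{"delta_pos":[0,0,0.054],"rotation":[0,0,0]},{"delta_pos":[0,0,0.061],"rotation":[0,0,0]},{"delta_pos":[0,0,0.065],"rotation":[0,0,0]},{"delta_pos":[0,0,0.068],"rotation":[0,0,0]},{"delta_pos":[0,0,0.0695],"rotation":[0,0,0]},{"delta_pos":[0,0,0.0695],"rotation":[0,0,0]}]'
python3 -m inch '[{"delta_pos":[0,0,0.0005],"rotation":[0,0,0]},{"delta_pos":[0,0,0.0005],"rotation":[0,0,0]},{"delta_pos":[0,0,0.0005],"rotation":[0,0,0]},{"delta_pos":[0,0,0.0005],"rotation":[0,0,0]},{"delta_pos":[0,0,0.0005],"rotation":[0,0,0]},{"delta_pos":[0,0,-0.02],"rotation":[0,0,0]},{"delta_pos":[0,0,-0.05],"rotation":[0,0,0]},{"delta_pos":[0,0,-0.09],"rotation":[0,0,0]},{"delta_pos":[0,0,-0.13],"rotation":[0,0,0]},{"delta_pos":[0,0,-0.17],"rotation":[0,0,0]}]' 1 30
```

```text
time_s: 49.25
tool_pos: [0.5409, 0.345, 0.0306]
tool_rot: [-180.0, -0.0, 10.9]
ft_force: [-0.5, 0.3, -2.7]
finger_gap: 0.421
grasp_force: 45.0
time_s: 50.25
tool_pos: [0.5407, 0.3448, 0.2022]
tool_rot: [-180.0, -0.0, 10.9]
ft_force: [0.1, -0.3, 1.3]
finger_gap: 1.0
grasp_force: 0.0
```

```bash
python3 -m inch '[{"delta_pos":[-0.002,0.015,0],"rotation":[0,0,-0.138]},{"delta_pos":[-0.004,0.03,0],"rotation":[0,0,-0.276]},{"delta_pos":[-0.006,0.045,0],"rotation":[0,0,-0.414]},{"delta_pos":[-0.008,0.06,0],"rotation":[0,0,-0.552]},{"delta_pos":[-0.01,0.075,0],"rotation":[0,0,-0.69]},{"delta_pos":[-0.012,0.09,0],"rotation":[0,0,-0.828]},{"delta_pos":[-0.014,0.105,0],"rotation":[0,0,-0.966]},{"delta_pos":[-0.016,0.12,0],"rotation":[0,0,-1.104]},{"delta_pos":[-0.018,0.135,0],"rotation":[0,0,-1.242]},{"delta_pos":[-0.0186,0.144,0],"rotation":[0,0,-1.381]}]'
python3 -m inch '[{"delta_pos":[0,0,0],"rotation":[0,0,0]},{"delta_pos":[0,0,0],"rotation":[0,0,0]},{"delta_pos":[0,0,0],"rotation":[0,0,0]},{"delta_pos":[0,0,0],"rotation":[0,0,0]},{"delta_pos":[0,0,0],"rotation":[0,0,0]},{"delta_pos":[0,0,0],"rotation":[0,0,0]},{"delta_pos":[0,0,0],"rotation":[0,0,0]},{"delta_pos":[0,0,0],"rotation":[0,0,0]},{"delta_pos":[0,0,0],"rotation":[0,0,0]},{"delta_pos":[0,0,0],"rotation":[0,0,0]}]'
python3 - <<'E'
from h import *
o=manip.get_obs(); im=eyes.grab_frame("wrist")[:,:,::-1]; s=eyes.grab_frame("side")[:,:,::-1]
print(o["tool_pos"],o["tool_rot"]); cv2.imwrite("pics/w13.png",im)
a=cv2.resize(im[20:340,140:430],(480,530)); b=cv2.resize(s[90:210,200:330],(320,295),interpolation=2)
b=cv2.copyMakeBorder(b,0,235,0,0,0); cv2.imwrite("pics/fin.png",np.hstack([a,b]))
V=im.max(2)
for k,p,w in [("oval",(.541,.345,.05),45),("small",(.592,.204,.05),28),("large",(.564,.057,.05),34)]:
    u,v=map(int,project(p,o)); print(k,u,v,end=' ')
    h=cv2.cvtColor(im,40); v0=max(v-w,0); roi=V[v0:v+w,u-w:u+w]
    m=cv2.morphologyEx(((roi>35)&(roi<110)).astype(np.uint8),cv2.MORPH_OPEN,np.ones((7,7)))
    if not m.any(): print(); continue
    C=max(cv2.findContours(m,0,1)[0],key=cv2.contourArea)[:,0]+[u-w,v0]
    X=np.array([onplane("wrist",c,.0485,o) for c in C],np.float32)*1000
    print(cv2.minAreaRect(X))
E
```

```text
time_s: 51.25
tool_pos: [0.5499, 0.1991, 0.2006]
tool_rot: [180.0, 0.0, 90.3]
ft_force: [0.5, 0.2, -0.9]
finger_gap: 1.002
grasp_force: 0.0
time_s: 52.25
tool_pos: [0.5498, 0.2, 0.2004]
tool_rot: [-180.0, 0.0, 90.0]
ft_force: [-0.2, -0.3, -0.1]
finger_gap: 1.005
grasp_force: 0.0
[0.54983571 0.20002295 0.20042457] [-1.79998738e+02  1.34424861e-03  9.00234355e+01]
oval 274 58 ((539.378662109375, 360.9892578125), (75.75090789794922, 94.86148834228516), 89.32765197753906)
small 321 190 ((591.9232788085938, 203.9227752685547), (61.959842681884766, 61.98149490356445), 0.5329193472862244)
large 294 307 ((561.2030029296875, 53.1689453125), (88.57907104492188, 98.7933120727539), 3.5295612812042236)
```

View pics/fin.png

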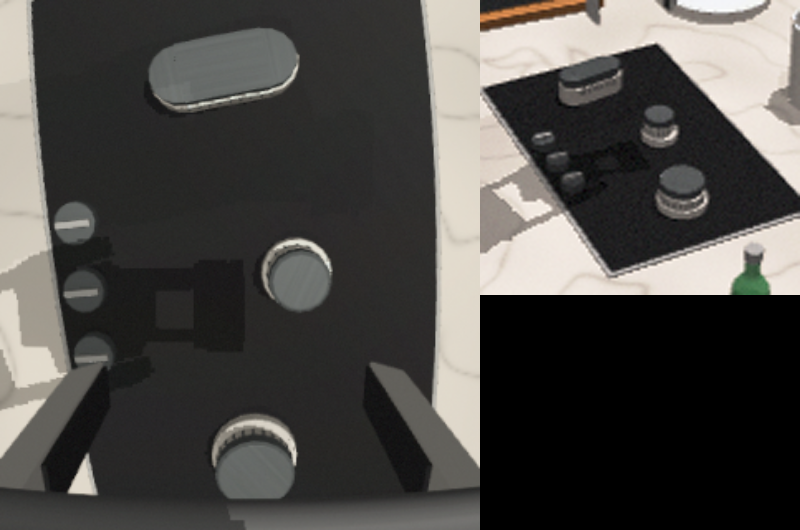

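The final views show all parts stacked flat. Large cap is at about (294,305) against (294,307) expected, small cap at (321,189) against (321,190), and oval cap at (275,61) against (274,58), all within about 3 mm. The bottle is standing, so I hand in.

```bash
python3 -c "
from station import manip
print(manip.finish_job())"
```

```text
the job is handed in; nothing more can be done
None
```

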